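# Reload and lock the syringe shaker

### The job

The shaker in the skills room has finished a cycle and stands open. First turn its selector knob to OFF (the bar mark); then lay every spent syringe (plunger pushed in) from its cradles in the clear tub and seat every full syringe (plunger drawn out) from the blue mat in a cradle of its own, plunger end pointing away from the knob's side. Only then swing the keeper bar shut over them until it clicks into its catch, and last turn the knob to the two-dot mark; leave the wipes box and the skin pad where they are.

Things in the scene. Friction and masses are not known exactly. Their poses are not given: they have to be found in the camera images.
- shaker: White bench-top syringe shaker, fixed. Origin at table height under the middle of three cradles; z up; x runs along the row of cradles, away from the keeper's hinge; -y is the knob's side. Base 30 mm high, x -165 to 155, y -100 to 65 mm; switch housing 130 x 110 x 45 mm high centred at (60, -155) mm; catch pillar at x = 137, 80 mm high.
- slot1 (a point): Where the middle of a seated barrel's axis lies in the cradle next to the hinge, shaker frame (-66, 0, 70) mm. A cradle is two steel 45-degree V-saddles, 12 mm thick, at y = -36 and 36 mm, V bottom 49, tops 67 mm above the table, 36 mm wide at the top; the 60 mm gap between them is free for fingers down to the deck (30 mm). The barrel lies along y.
- slot2 (a point): The same for the middle cradle: shaker frame (0, 0, 70) mm. Along y a seated syringe has about 8 mm of play each way: its barrel's front stops at a low wall (top 61 mm, at y = -60 mm) on the knob's side, its flange at the saddle on the +y side.
- slot3 (a point): The same for the cradle next to the catch: shaker frame (66, 0, 70) mm.
- keeper (a joint): Angle of the keeper, an aluminium bar 290 x 16 x 10 mm (underside 88 mm up) on an upright hinge: 0 = shut along +x of the shaker, 3 mm over seated barrels; grows to 1.8 rad opening towards the shaker's -y (clockwise from above). Stays where left (0.03 N m). In the last 0.05 rad a nib rides over a sprung ball (about 5 N at the post) and drops in behind it; caught below 0.02 rad. Starts open.
- keeper_post (a point): Point on the axis of the black upright round post on the keeper, 16 mm in diameter, 98 to 138 mm above the table, 252 mm from the hinge axis; this point is 121 mm above the table. The post can turn between the fingers.
- keeper_hinge (a point): A point on the keeper's upright hinge axis, 93 mm above the table, at shaker frame (-140, 0) mm. The pillar and boss there are 26 mm in diameter and reach 101 mm above the table.
- selector (a joint): Angle of the knob, growing clockwise seen from above, with click stops at 0 (OFF, black bar mark; the white pointer line points to the shaker's -x), 0.785 (one dot), 1.571 (two dots; pointer to the shaker's +y) and 2.356 rad (three dots). Starts at one or two dots. Takes under 0.1 N m; let go, it snaps to the nearest stop.
- selector_grip (a point): On the upright axis of the knob (shaker frame 60, -155 mm), 69 mm above the table. The black knob is a disc 54 mm in diameter with a grip bar on it, 52 mm long along the pointer, 14 mm wide, from 48 to 79 mm above the table; the housing's top under it is at 45 mm.
- mat: Thin blue prep mat, fixed, 300 x 210 x 3 mm, long side along its x; origin at the centre of its underside. The full syringes lie on it at the start.
- tub: Clear open plastic tub, fixed, outside 210 (x) x 150 (y) x 50 mm, walls 4 mm, floor 4 mm; origin at the centre of its underside. Spent syringes are laid in it lengthwise, two side by side on the floor and a third on top of them; none may stick up far above the rim.
- wipes_box: Small open clear box with wipe sachets, loose, 100 x 80 x 50 mm; origin at the centre of its underside. Leave alone.
- skin_pad: Skin-coloured arched injection practice pad on a white plate, loose, 120 x 160 x 57 mm; origin at the centre of its underside. Leave alone.
- full1: Full 50 ml syringe, loose, 56-112 g, not always present: barrel 30 mm in diameter, 100 mm long; flange 52 x 30 x 4 mm at its rear, flush below (it does not roll); plunger drawn out 45 mm behind the flange, rod 14 mm square, thumb disc 26 mm; nozzle cap 14 mm in diameter; 169 mm overall. Origin on the axis in mid-barrel, where to grip; x points to the nozzle. Lies 18 mm above the table on the mat.
- full1_tip (a point): End of the nozzle cap of full1, 70 mm from its origin along its x.
- full2: Full 50 ml syringe, loose, 56-112 g, not always present: barrel 30 mm in diameter, 100 mm long; flange 52 x 30 x 4 mm at its rear, flush below (it does not roll); plunger drawn out 45 mm behind the flange, rod 14 mm square, thumb disc 26 mm; nozzle cap 14 mm in diameter; 169 mm overall. Origin on the axis in mid-barrel, where to grip; x points to the nozzle. Lies 18 mm above the table on the mat.
- full2_tip (a point): End of the nozzle cap of full2, 70 mm from its origin along its x.
- full3: Full 50 ml syringe, loose, 56-112 g, not always present: barrel 30 mm in diameter, 100 mm long; flange 52 x 30 x 4 mm at its rear, flush below (it does not roll); plunger drawn out 45 mm behind the flange, rod 14 mm square, thumb disc 26 mm; nozzle cap 14 mm in diameter; 169 mm overall. Origin on the axis in mid-barrel, where to grip; x points to the nozzle. Lies 18 mm above the table on the mat.
- full3_tip (a point): End of the nozzle cap of full3, 70 mm from its origin along its x.
- spent1: Spent syringe, loose, 45 g, not always present: as the full one, but with the plunger pushed in, its thumb disc only 12 mm behind the flange; 136 mm overall. Origin on the axis in the middle of the barrel; x points to the nozzle. Starts seated in one of the cradles.
- spent2: Spent syringe, loose, 45 g, not always present: as the full one, but with the plunger pushed in, its thumb disc only 12 mm behind the flange; 136 mm overall. Origin on the axis in the middle of the barrel; x points to the nozzle. Starts seated in one of the cradles.
- spent3: Spent syringe, loose, 45 g, not always present: as the full one, but with the plunger pushed in, its thumb disc only 12 mm behind the flange; 136 mm overall. Origin on the axis in the middle of the barrel; x points to the nozzle. Starts seated in one of the cradles.
Mind the look-alikes: they are no part of the job. Leave any red look-alike of the full1 alone.

How it is judged:
By the outcome, as a careful person would: the job done as asked, in the order asked, and still so for the second after the job is handed in, with the robot touching nothing.
Of full1, full2, full3 only 2 to 3 are there at a start; the rules pass over those that are not, and their reading is None.
Of spent1, spent2, spent3 only 2 to 3 are there at a start; the rules pass over those that are not, and their reading is None.
At some moment in a run one of full1, full2, full3 may be knocked a few centimetres aside while the robot is not near it.
Once in a run the grip may slacken for a moment while it holds something.
It also fails if it takes over 210 s, if anything falls off the work surface, if the arm or the gripper's body presses on something with over 40 N, if the wrist force passes 120 N, or if a joint passes its speed limit or range.

### The arm

A 6-joint arm with a two-finger parallel gripper is mounted at the origin on the work surface. World frame = base frame: x ahead of the robot, y to its left, z up, the work surface at z = 0. Lengths are in m, angles in rad, forces in N, time in s.
With the tool pointing down it reaches from about 0.425 to 0.95 m from the base axis. Payload 3.5 kg.
Tool frame: the origin (TCP) lies between the finger pads; the fingertips stand 22 mm ahead of it and the grasp point (between the pads) lies 3 mm ahead of it; y points along the fingers, z is the direction in which the jaws open and shut, and the axes are right-handed (so a half turn about y gives the same grasp; the last joint's range is limited). The gripper opens to 85 mm and grips with 20 to 120 N. Pads are 22 mm wide; open, the fingers measure 114 mm over their backs; the gripper's body (76 mm by 85 mm) begins 54 mm behind the grasp point. The pads swing forward as they close: fully open they stand 13 mm farther back than shut.
Start: joints at [-1.371, 0.286, 1.577, -0, 1.279, -0.15], TCP at [0.231, -0.634, 0.253] pointing down, gripper open.
Joint ranges: [-2.77, 2.77], [-0.9, 2.22], [0.21, 2.48], [-1.53, 4.67], [0.24, 2.81], [-2.84, 2.84]. Speed limits (rad/s): [2.79, 2.79, 3.14, 3.14, 3.14, 3.14].

### API

Orientations are given as a unit quaternion [w, x, y, z].
In Python, from cell import read_state, camera, hand_in gives the robot as it stands.
- The arm moves only by the tool step_arm, never from a script. Its arguments are lists of equal length, an entry for each row: "claw": the finger opening in cm, from 0 to 8.54; "slide": the shift along the tool's x, y, z in cm, a list of three; "rot": the turn, a rotation vector about the tool's x, y, z in degrees, a list of three. In form: {"claw": [claw, ...], "slide": [[x, y, z], ...], "rot": [[rx, ry, rz], ...]}. A call has 1 to 8 rows; each row shifts and turns the commanded pose from where the row before left it, along the tool's axes as they then stand; what a row does not reach is not made up. A row lasts 1/12 s, in which the tool goes at most 41.7 mm and 7.16 degrees, less where a joint would pass 70% of its speed; a pose out of reach is approached as far as the arm can. A call with a gripper value outside its range is refused whole. The fingers move at their own pace and stop on an object; "squeeze" is the grip in N (left out, the last holds). Time passes only in rows, so rows that do not move let the fingers close. It gives the time, the measured TCP pose, the force and the opening at its end, in the units of the state.
- read_state(): the state, without advancing time (a new reading comes with each control period).
- camera(name): name is "scene" or "top"; returns a dict with "img" (400x640x3 uint8, red, green, blue), "depth" (400x640 float32, m along the optical axis (not along the pixel's ray), 0 where there is no reading), "fx", "fy", "cx", "cy" (pixels), "rvec" (rotation vector, rad) and "tvec" (3), from world to camera coordinates, as OpenCV has them. Camera axes: x right, y down, z forward; pixel columns grow to the right and rows downward; lengths in m; the calibration is good to about 2 mm. A picture is of the moment at which its call begins.
- hand_in(): hands the job in, once; it reports no verdict.
The state is a dict: "time": time; "q": joint angles; "joint_velocities": joint speeds; "joint_efforts": joint torques, N m; "position": TCP position; "tcp_rot": TCP orientation; "contact_force": force on the tool from outside, world axes, zero at the start; "moment": the same for the moment, N m; "finger_gap": opening from 0.0 (shut) to 1.0 (fully open).
Only numpy, scipy, OpenCV 4.12 (cv2) and the standard library are available. Lean on these libraries where they do the work, as an engineer would, in place of code of your own. Each camera call takes 0.05 s, during which the arm holds its last target.

## Working session

There is one attempt and no reset: what is moved stays moved. The work goes in short steps, Python scripts to look and compute and a tool call to move; the robot and the scene stay as the last step left them, time stands still between calls to the robot, and variables do not carry over. Pictures are saved under pics/ and viewed, and the job is handed in when it is done.

Besides the shell and the picture viewer there is one more tool, called after "Request:" by a JSON object that holds its "api" and its "payload", one argument or row to a line. step_arm: Moves the arm, as the interface text tells. Its arguments: {"type":"object","properties":{"claw":{"type":"array","items":{"type":"number"}},"slide":{"type":"array","items":{"type":"array","items":{"type":"number"}}},"rot":{"type":"array","items":{"type":"array","items":{"type":"number"}}},"squeeze":{"type":"number"}},"required":["claw","slide","rot"]}

```bash
ls; mkdir -p pics
python3 - <<'E'
from cell import read_state,camera
import cv2
print(read_state())
for n in("scene","top"):
    c=camera(n); cv2.imwrite(f"pics/{n}0.png",c["img"][:,:,::-1]); print(n,c["fx"],c["fy"],c["cx"],c["cy"],c["rvec"],c["tvec"],(c["depth"]>0).mean())
E
```

```text
pics
{'time': 0.0, 'q': array([-1.37102891e+00,  2.87202359e-01,  1.57817179e+00, -8.78196845e-06,
        1.27861300e+00, -1.50013989e-01]), 'joint_velocities': array([ 3.18885129e-04, -2.02311277e-03,  6.09172510e-05, -1.33497839e-04,
        1.65155486e-04, -6.38425269e-04]), 'joint_efforts': array([ 9.64218889e-04, -4.05973077e+01, -2.92627752e+01, -1.24029739e-04,
        5.73988058e-03,  1.37417902e-05]), 'position': array([ 0.23121281, -0.63351977,  0.25192548]), 'tcp_rot': array([ 0.12301371, -0.12306177,  0.69716585, -0.69547337]), 'contact_force': array([ 0.75154725, -0.10630561, -0.11649707]), 'moment': array([ 0.02745556,  0.02087474, -0.00080774]), 'finger_gap': 1.002384518051791}
scene 485.2041225233685 485.2041225233685 311.3678660983014 196.88867352102562 [ 1.88684396  1.16110079 -0.66610589] [-0.24209113 -0.17405716  1.77928404] 0.9869375
top 509.46735001383246 509.46735001383246 318.8025789913944 207.94707331414065 [ 2.16570825 -2.21610718  0.05323993] [0.0203371  0.55119175 1.483302  ] 0.99590625
```

View pics/scene0.png

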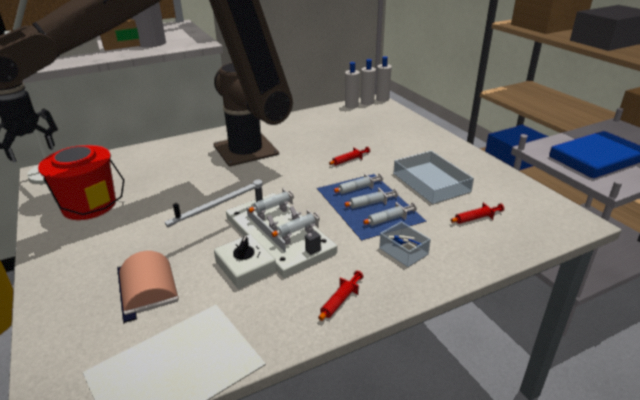

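View pics/top0.png

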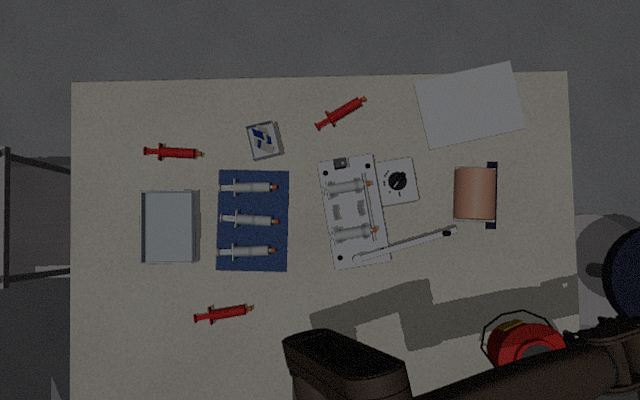

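The scene picture shows the shaker with 2 spent syringes in its cradles, 3 full ones on the mat, and three red look-alikes. In the top picture the shaker is at about (355,210), mat (253,220), tub (170,227), knob (398,181) and keeper post (447,232). Next I zoom in and measure.

```bash
cat > h.py <<'E'
import numpy as np,cv2
from cell import read_state,camera
def cam(n):
    c=camera(n); c["R"]=cv2.Rodrigues(np.array(c["rvec"],float))[0]; c["t"]=np.array(c["tvec"],float).reshape(3)
    c["K"]=np.array([[c["fx"],0,c["cx"]],[0,c["fy"],c["cy"]],[0,0,1]]); c["C"]=-c["R"].T@c["t"]; return c
def ray(c,uv):
    uv=np.atleast_2d(uv).astype(float)
    d=np.c_[(uv[:,0]-c["cx"])/c["fx"],(uv[:,1]-c["cy"])/c["fy"],np.ones(len(uv))]
    return d@c["R"]
def onz(c,uv,z):
    d=ray(c,uv); return c["C"]+d*((z-c["C"][2])/d[:,2])[:,None]
def cloud(c):
    v,u=np.mgrid[0:400,0:640]; uv=np.c_[u.ravel(),v.ravel()]
    P=c["C"]+ray(c,uv)*c["depth"].ravel()[:,None]; return P.reshape(400,640,3)
def proj(c,P):
    return cv2.projectPoints(np.atleast_2d(P).astype(float),np.array(c["rvec"],float),c["t"],c["K"],None)[0].reshape(-1,2)
def tri(c1,u1,c2,u2):
    d1=ray(c1,u1)[0];d2=ray(c2,u2)[0]
    A=np.c_[d1,-d2]; s=np.linalg.lstsq(A,c2["C"]-c1["C"],rcond=None)[0]
    a=c1["C"]+d1*s[0];b=c2["C"]+d2*s[1]; return (a+b)/2,np.linalg.norm(a-b)
E
python3 - <<'E'
from h import *
t=cam("top"); s=cam("scene")
print(t["C"],s["C"],t["R"])
cv2.imwrite("pics/t1.png",cv2.resize(t["img"][130:290,300:500,::-1],None,fx=4,fy=4,interpolation=cv2.INTER_CUBIC))
cv2.imwrite("pics/t2.png",cv2.resize(t["img"][140:280,130:300,::-1],None,fx=4.5,fy=4,interpolation=cv2.INTER_CUBIC))
cv2.imwrite("pics/s1.png",cv2.resize(s["img"][160:300,150:350,::-1],None,fx=4,fy=4,interpolation=cv2.INTER_CUBIC))
P=cloud(t)
for n,uv in dict(knob=(398,181),table=(320,100),sp3=(345,186),sp1=(350,233),f1=(245,187),f2=(245,220),f3=(245,252),base=(370,165),tub=(170,227)).items(): print(n,P[uv[1],uv[0]])
E
```

```text
[ 4.70011322e-01 -5.65244107e-05  1.51112545e+00] [ 1.54699568 -0.46480497  0.80344037] [[-0.02282655 -0.99971898 -0.00639581]
 [-0.99825853  0.02314036 -0.05426262]
 [ 0.05439538  0.00514604 -0.99850621]]
knob [ 0.61863952 -0.21728358  0.0819796 ]
table [ 0.87658223 -0.00327824  0.00167373]
sp3 [ 0.60794568 -0.06779813  0.08269036]
sp1 [ 0.47559795 -0.07857735  0.0795253 ]
f1 [0.61625362 0.22063532 0.03702114]
f2 [0.52038133 0.22236853 0.03504517]
f3 [0.42767955 0.22475167 0.02845688]
base [ 0.67296167 -0.14493931  0.02969191]
tub [0.50587489 0.45032577 0.00181054]
```

```bash
ls pics
```

```text
s1.png
scene0.png
t1.png
t2.png
top0.png
```

View pics/t1.png

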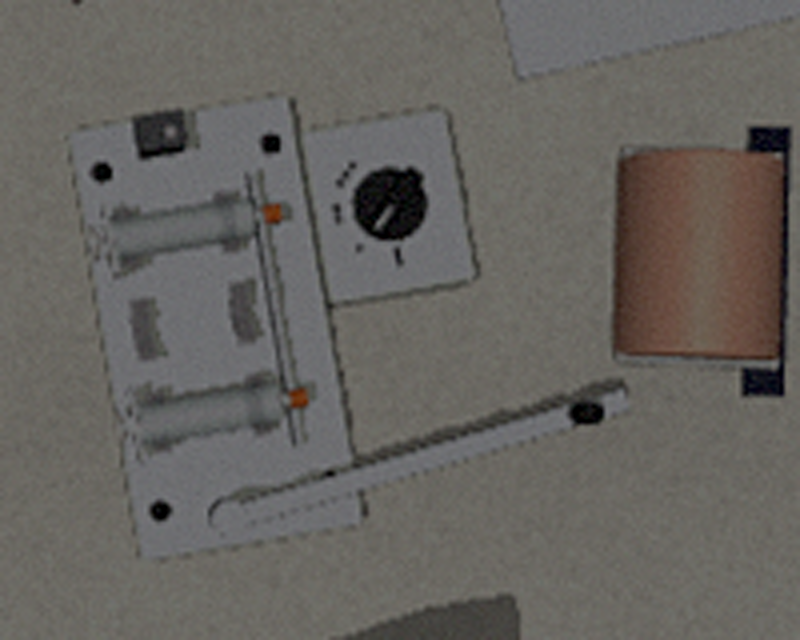

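View pics/t2.png

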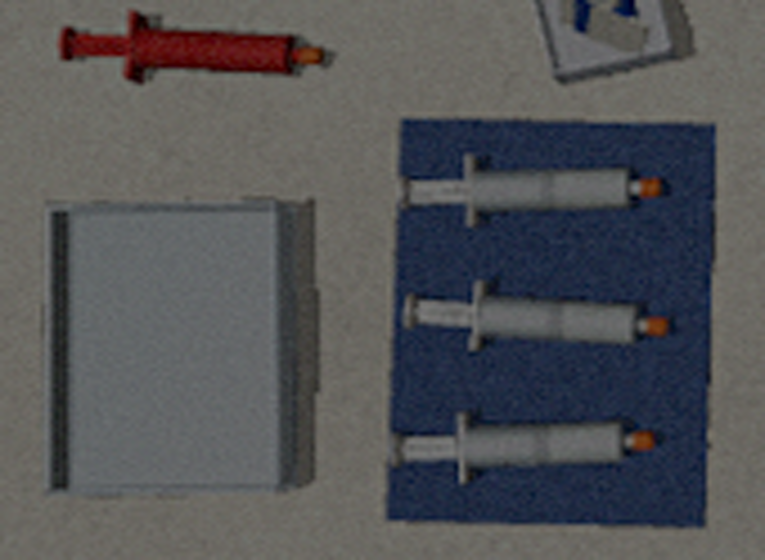

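View pics/s1.png

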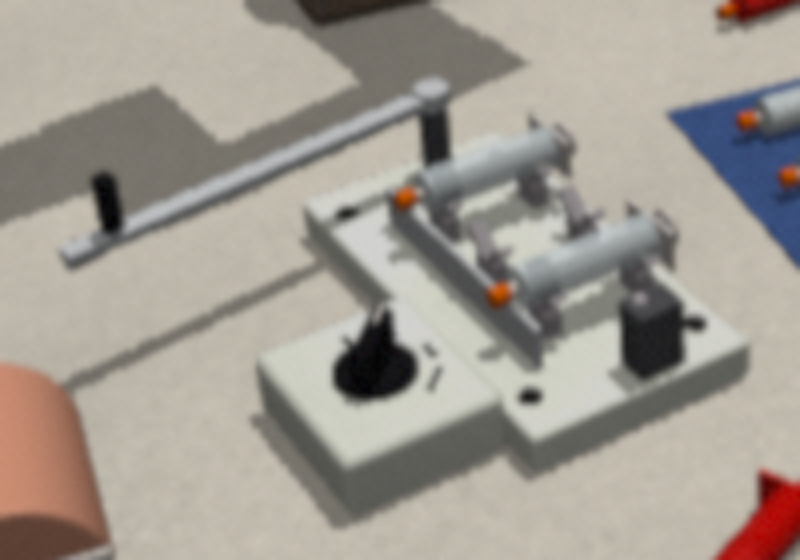

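The zooms show spent syringes in the hinge-side and catch-side cradles, with the middle one empty. The knob pointer is on one dot, the keeper is open, and all full nozzles point toward the knob side. I'll measure now.

```bash
cat > meas.py <<'E'
from h import *
t=cam("top"); s=cam("scene")
from scipy.spatial.transform import Rotation as Ro
def blobs(c,lo,hi,amin=6,roi=None):
    hsv=cv2.cvtColor(c["img"],cv2.COLOR_RGB2HSV); m=cv2.inRange(hsv,lo,hi)
    n,l,st,ce=cv2.connectedComponentsWithStats(m)
    return [(ce[i].round(1),st[i,4]) for i in range(1,n) if st[i,4]>=amin],m
E
python3 - <<'E'
from meas import *
for c in(t,s):
    b,m=blobs(c,(5,150,90),(20,255,255),5); print([(list(x),a) for x,a in b])
# shaker white mask
P=cloud(t); z=P[...,2]
hsv=cv2.cvtColor(t["img"],cv2.COLOR_RGB2HSV)
for uv in [(325,180),(315,180),(400,205),(310,140),(380,240)]: print(uv,hsv[uv[1],uv[0]],z[uv[1],uv[0]])
m=((z>0.018)&(z<0.06)).astype(np.uint8); m[:, :300]=0; m[:,440:]=0; m[:130]=0; m[275:]=0
cv2.imwrite("pics/m1.png",cv2.resize(m[130:290,300:500]*255,None,fx=4,fy=4,interpolation=cv2.INTER_NEAREST))
print(Ro.from_quat(read_state()['tcp_rot'][[1,2,3,0]]).as_matrix().round(3))
E
```

```text
[([np.float64(363.2), np.float64(98.5)], np.int32(11)), ([np.float64(198.0), np.float64(153.1)], np.int32(11)), ([np.float64(367.9), np.float64(182.6)], np.int32(12)), ([np.float64(273.8), np.float64(186.6)], np.int32(13)), ([np.float64(275.4), np.float64(220.9)], np.int32(11)), ([np.float64(374.4), np.float64(229.1)], np.int32(11)), ([np.float64(272.5), np.float64(250.0)], np.int32(12)), ([np.float64(248.8), np.float64(308.6)], np.int32(13))]
[([np.float64(332.1), np.float64(161.7)], np.int32(15)), ([np.float64(91.6), np.float64(185.7)], np.int32(36)), ([np.float64(336.5), np.float64(189.7)], np.int32(14)), ([np.float64(346.7), np.float64(203.8)], np.int32(12)), ([np.float64(250.8), np.float64(209.2)], np.int32(17)), ([np.float64(454.5), np.float64(219.3)], np.int32(23)), ([np.float64(365.9), np.float64(221.5)], np.int32(15)), ([np.float64(274.3), np.float64(233.3)], np.int32(22)), ([np.float64(322.3), np.float64(315.5)], np.int32(42))]
(325, 180) [120   7 109] 0.08323213386541317
(315, 180) [ 21  17 106] -0.0022159584138676802
(400, 205) [ 19  19 110] -0.0013644685530818101
(310, 140) [ 18  23 113] 0.004678996645249622
(380, 240) [120   9 111] 0.02774521739533853
[[-0.939 -0.     0.343]
 [-0.343  0.001 -0.939]
 [-0.    -1.    -0.001]]
```

View pics/m1.png

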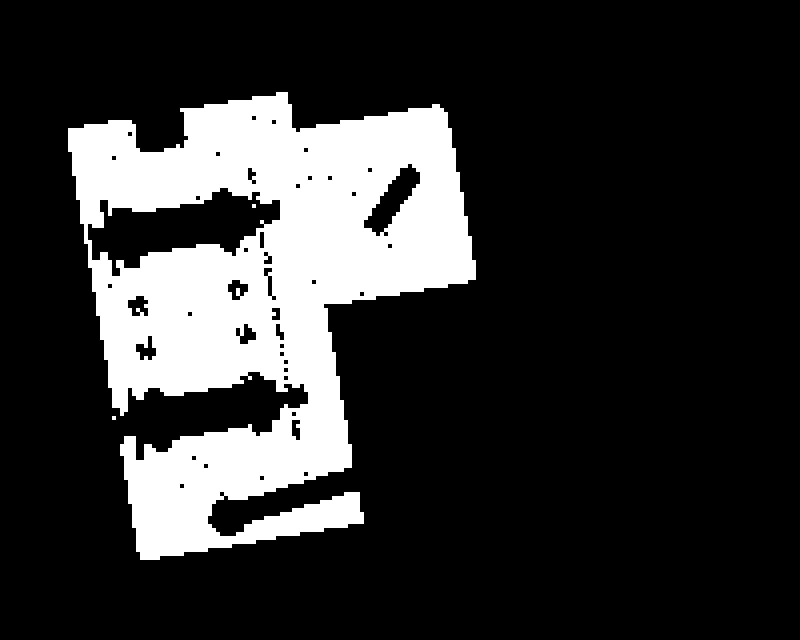

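```bash
cat >> meas.py <<'E'
def yaw_of(p): 
    r=cv2.fitLine(np.float32(p),cv2.DIST_HUBER,0,.001,.001).ravel(); return r
E
python3 - <<'E'
from meas import *
P=cloud(t); z=P[...,2]
# base edges: sample rows/cols transitions in world at z=.03
m=((z>0.018)).astype(np.uint8); m[:, :300]=0; m[:,440:]=0; m[:130]=0; m[275:]=0
def line(pts,zz):
    W=onz(t,np.array(pts,float),zz)[:,:2]; r=yaw_of(W); a=np.degrees(np.arctan2(r[1],r[0])); return W,r,a
left=[(np.argmax(m[v,300:])+300-.5,v) for v in range(165,266)]
W,rl,a=line(left,.03); print("left y=65 edge",a,rl)
right=[(np.nonzero(m[v,300:440])[0].max()+300+.5,v) for v in range(208,245)]
W,rr,a=line(right,.03); print("right y=-100",a,rr)
top=[(u,np.argmax(m[:,u])-.5) for u in list(range(320,332))+list(range(347,371))]
W,rt,a=line(top,.03); print("top x=155",a,rt)
bot=[(u,np.nonzero(m[:,u])[0].max()+.5) for u in range(337,389)]
W,rb,a=line(bot,.03); print("bot x=-165",a,rb)
# corners
def inter(a,b):
    A=np.c_[a[:2],-b[:2]]; s=np.linalg.solve(A,b[2:]-a[2:]); return a[2:]+a[:2]*s[0]
cs=np.array([inter(rl,rt),inter(rr,rt),inter(rl,rb),inter(rr,rb)]); L=np.array([(.155,.065),(.155,-.1),(-.165,.065),(-.165,-.1)])
A=cs-cs.mean(0);B=L-L.mean(0); th=np.arctan2((B[:,0]*A[:,1]-B[:,1]*A[:,0]).sum(),(A*B).sum())
R=np.array([[np.cos(th),-np.sin(th)],[np.sin(th),np.cos(th)]]); o=cs.mean(0)-R@L.mean(0)
print("shaker yaw",np.degrees(th),"origin",o,"res",(cs-(L@R.T+o)).round(4).tolist())
for n,p in dict(knob=(.06,-.155),s1=(-.066,0),s2=(0,0),s3=(.066,0),hinge=(-.14,0)).items(): print(n,(R@p+o).round(4))
# knob bar
k=(z>0.066)&(z<.1); k[:, :385]=0;k[:,415:]=0;k[:165]=0;k[205:]=0
pts=P[k]; uv=np.argwhere(k)[:,::-1]; W=onz(t,uv,.079); rc=cv2.minAreaRect(np.float32(W[:,:2]*1000)); r=yaw_of(W[:,:2]); print("knobbar",rc,np.degrees(np.arctan2(r[1],r[0])),"z",np.median(pts[:,2]))
# post
k=(z>0.11); k[:, :430]=0;k[:,465:]=0;k[:220]=0;k[245:]=0
uv=np.argwhere(k)[:,::-1]; print("post",len(uv),onz(t,uv,.138).mean(0),np.median(z[k]))
# keeper bar
k=(z>0.085)&(z<.115); k[:, :350]=0;k[:,465:]=0;k[:222]=0;k[270:]=0
uv=np.argwhere(k)[:,::-1]; W=onz(t,uv,.098); r=yaw_of(W[:,:2]); print("keeper",r,np.degrees(np.arctan2(r[1],r[0])),np.median(z[k]))
# tips
for n,a,b in [("sp3",(367.9,182.6),(274.3,233.3)),("sp1",(374.4,229.1),(250.8,209.2)),("fA(far)",(273.8,186.6),(365.9,221.5)),("fB",(275.4,220.9),(346.7,203.8)),("fC(near)",(272.5,250),(336.5,189.7))]:
    print(n,*tri(t,a,s,b))
E
```

```text
left y=65 edge 8.129084 [ 0.989952    0.14140378  0.5267778  -0.00726078]
right y=-100 71.329666 [ 0.3201225   0.94737613  0.48801762 -0.25858304]
top x=155 -81.70774 [ 0.14422247 -0.9895453   0.70098025 -0.09187166]
bot x=-165 -81.35153 [ 0.15037166 -0.9886295   0.3812489  -0.1089026 ]
shaker yaw 48.69996017729509 origin [ 0.52476055 -0.03779718] res [[0.1071, -0.1062], [-0.0484, 0.2193], [0.0022, 0.0891], [-0.0609, -0.2023]]
knob [ 0.6808 -0.095 ]
s1 [ 0.4812 -0.0874]
s2 [ 0.5248 -0.0378]
s3 [0.5683 0.0118]
hinge [ 0.4324 -0.143 ]
knobbar ((623.7040405273438, -217.8148193359375), (14.292579650878906, 51.88170623779297), 53.52241516113281) -36.908936 z 0.07829271145045513
post 43 [ 0.47046037 -0.33383155  0.138     ] 0.13569014017527148
keeper [ 0.25735295 -0.9663175   0.42669657 -0.17331937] -75.086945 0.0967265230321579
sp3 [ 0.61704343 -0.1336414   0.07203103] 0.0004500324304476762
sp1 [ 0.48496897 -0.14834531  0.07127511] 0.00045073796648192915
fA(far) [0.61701739 0.13802928 0.01787289] 0.0013875049410790182
fB [0.51575078 0.13469146 0.0190313 ] 0.0021718166211896497
fC(near) [0.43131606 0.14557254 0.01845344] 0.0003876878491595472
```

Run:
```python
from meas import *
P=cloud(t); z=P[...,2]
m=((z>0.018)&(z<.06)).astype(np.uint8); m[:, :300]=0; m[:,440:]=0; m[:130]=0; m[275:]=0
def line(pts,zz):
    W=onz(t,np.array(pts,float),zz)[:,:2]; r=yaw_of(W); return r
rl=line([(np.argmax(m[v,300:])+300-.5,v) for v in list(range(165,182))+list(range(196,225))+list(range(245,266))],.03)
rr=line([(np.nonzero(m[v,300:440])[0].max()+300+.5,v) for v in range(209,243)],.03)
rt=line([(u,np.argmax(m[:,u])-.5) for u in list(range(320,332))+list(range(347,371))],.03)
rb=line([(u,np.nonzero(m[:,u])[0].max()+.5) for u in range(337,389)],.03)
print([np.degrees(np.arctan2(r[1],r[0])).round(2) for r in(rl,rr,rt,rb)])
def inter(a,b):
    A=np.c_[a[:2],-b[:2]]; s=np.linalg.solve(A,b[2:]-a[2:]); return a[2:]+a[:2]*s[0]
cs=np.array([inter(rl,rt),inter(rr,rt),inter(rl,rb),inter(rr,rb)]); L=np.array([(.155,.065),(.155,-.1),(-.165,.065),(-.165,-.1)])
A=cs-cs.mean(0);B=L-L.mean(0); th=np.arctan2((B[:,0]*A[:,1]-B[:,1]*A[:,0]).sum(),(A*B).sum())
R=np.array([[np.cos(th),-np.sin(th)],[np.sin(th),np.cos(th)]]); o=cs.mean(0)-R@L.mean(0)
print("shaker yaw",np.degrees(th),"origin",o,"res",(cs-(L@R.T+o)).round(4).tolist())
for n,p in dict(knob=(.06,-.155),s1=(-.066,0),s2=(0,0),s3=(.066,0),hinge=(-.14,0)).items(): print(n,(R@p+o).round(4))
# spent axes: depth mask z>.07
for n,(u0,u1,v0,v1) in dict(sp3=(325,368,176,200),sp1=(325,374,222,248)).items():
    k=(z>.074); k2=np.zeros_like(k);k2[v0:v1,u0:u1]=k[v0:v1,u0:u1]; uv=np.argwhere(k2)[:,::-1]; W=onz(t,uv,.078)[:,:2]
    r=yaw_of(W); print(n,len(uv),np.degrees(np.arctan2(r[1],r[0])),r[2:],np.percentile(z[k2],[50,90]), np.dot(W-r[2:],r[:2]).min(),np.dot(W-r[2:],r[:2]).max())
# fulls: nonblue within mat
hsv=cv2.cvtColor(t["img"],cv2.COLOR_RGB2HSV)
nb=(hsv[...,1]<75)
for n,(v0,v1),tip in [("fA",(176,198),(.617,.138)),("fB",(208,232),(.5158,.1347)),("fC",(240,262),(.4313,.1456))]:
    k=np.zeros_like(nb);k[v0:v1,236:271]=nb[v0:v1,236:271]; k[:, :239]=0; 
    uv=np.argwhere(k)[:,::-1]; W=onz(t,uv,.022)[:,:2]; r=yaw_of(W); d=r[:2]*np.sign(-r[1])
    print(n,len(uv),"dir deg",np.degrees(np.arctan2(d[1],d[0])),r[2:],"off tip",np.cross(d,np.array(tip)-r[2:]))
b=cv2.inRange(hsv,(105,120,30),(125,255,255)); cnt=max(cv2.findContours(b,0,2)[0],key=cv2.contourArea); W=onz(t,cnt[:,0],.003)[:,:2]; print("mat",cv2.minAreaRect(np.float32(W)))
# tub rim
k=(z>.035)&(z<.065);k[:, :130]=0;k[:,210:]=0;k[:180]=0;k[275:]=0; uv=np.argwhere(k)[:,::-1]; W=onz(t,uv,.05)[:,:2]; print("tub",len(uv),cv2.minAreaRect(np.float32(W)))
```

```text
[np.float32(8.39), np.float32(8.76), np.float32(-82.05), np.float32(-81.55)]
shaker yaw 8.497575778273136 origin [ 0.5423952  -0.07363123] res [[0.0004, -0.0007], [-0.0015, 0.001], [0.0006, -0.0001], [0.0005, -0.0002]]
knob [ 0.6246 -0.2181]
s1 [ 0.4771 -0.0834]
s2 [ 0.5424 -0.0736]
s3 [ 0.6077 -0.0639]
hinge [ 0.4039 -0.0943]
sp3 391 -82.222 [ 0.6080376  -0.06686453] [0.08233799 0.08726542] -0.05589395076436234 0.06432380530091335
sp1 404 -81.30429 [ 0.47643834 -0.07876126] [0.08184173 0.08730354] -0.06498649925017966 0.06636840621767205
fA 324 dir deg -89.049866 [0.61747026 0.19596508] off tip -0.0014313860936741346
fB 329 dir deg -95.6828 [0.52135  0.196706] off tip 0.0006171522554552543
fC 311 dir deg -89.37396 [0.43127245 0.20040588] off tip -0.0005712635659757112
mat ((0.5208801627159119, 0.205436110496521), (0.20646938681602478, 0.2959139049053192), 87.39266204833984)
tub 574 ((0.5079386830329895, 0.4459875524044037), (0.15255855023860931, 0.20975837111473083), 89.7854995727539)<stdin>:28: DeprecationWarning: Arrays of 2-dimensional vectors are deprecated. Use arrays of 3-dimensional vectors instead. (deprecated in NumPy 2.0)
```

The shaker pose fits within 1.5 mm: yaw 8.5°, knob at (0.6246, -0.2181). Tip heights from the two views are 72 and 18 mm, which agrees with the text. Next I check the disc and bucket heights and write a move planner.

```bash
cat > plan.py <<'E'
# usage: plan.py x y z yaw [mm/row] ; prints rows in tool axes from measured pose to target
import sys,numpy as np
from cell import read_state
from scipy.spatial.transform import Rotation as Ro
def cur():
    st=read_state(); R=Ro.from_quat(np.array(st['tcp_rot'])[[1,2,3,0]]).as_matrix(); return st,R
def plan(x,y,z,yaw,mm=40):
    st,R=cur(); p=np.array(st['position']); a=np.degrees(np.arctan2(R[1,2],R[0,2]))
    d=np.array([x,y,z])-p; da=(yaw-a+180)%360-180
    n=max(1,int(np.ceil(max(np.linalg.norm(d)*1000/mm,abs(da)/7-1e-3))))
    print(f"t={st['time']:.2f} p={p.round(4)} yaw={a:.1f} tilt={np.degrees(np.arccos(-R[2,1])):.1f} gap={st['finger_gap']:.3f} F={np.round(st['contact_force'],1)} q6={st['q'][5]:.2f} total d={d.round(4)} da={da:.1f} n={n}")
    sl=[];ro=[]
    for i in range(n):
        aa=np.radians(a+da*i/n); w=d/n*100
        sl.append([round(w[0]*np.sin(aa)-w[1]*np.cos(aa),2),round(-w[2],2),round(w[0]*np.cos(aa)+w[1]*np.sin(aa),2)]); ro.append([0,round(-da/n,1),0])
    print("slide",sl); print("rot",ro)
if __name__=="__main__": plan(*map(float,sys.argv[1:]))
E
python3 - <<'E'
from meas import *
P=cloud(t); z=P[...,2]
for uv in[(393,186),(405,180),(396,175),(402,189),(391,180)]: print(uv,z[uv[1],uv[0]].round(4), t["img"][uv[1],uv[0]])
print("bucket", z[320:372,490:570].max())
E
python3 plan.py .6246 -.2175 .25 -127
```

```text
(393, 186) 0.0787 [44 45 44]
(405, 180) 0.0469 [12 14 19]
(396, 175) 0.0539 [20 21 21]
(402, 189) 0.0448 [ 95  96 100]
(391, 180) 0.0528 [13 16 20]
bucket 1.5111254526451443
t=0.60 p=[ 0.2314 -0.6341  0.2534] yaw=-70.0 tilt=0.0 gap=1.003 F=[ 0.2  0.5 -0.1] q6=-0.15 total d=[ 0.3932  0.4166 -0.0034] da=-57.0 n=15
slide [[np.float64(-3.41), np.float64(0.02), np.float64(-1.71)], [np.float64(-3.29), np.float64(0.02), np.float64(-1.93)], [np.float64(-3.16), np.float64(0.02), np.float64(-2.15)], [np.float64(-3.01), np.float64(0.02), np.float64(-2.35)], [np.float64(-2.85), np.float64(0.02), np.float64(-2.55)], [np.float64(-2.67), np.float64(0.02), np.float64(-2.73)], [np.float64(-2.48), np.float64(0.02), np.float64(-2.9)], [np.float64(-2.29), np.float64(0.02), np.float64(-3.06)], [np.float64(-2.08), np.float64(0.02), np.float64(-3.2)], [np.float64(-1.86), np.float64(0.02), np.float64(-3.33)], [np.float64(-1.64), np.float64(0.02), np.float64(-3.45)], [np.float64(-1.4), np.float64(0.02), np.float64(-3.55)], [np.float64(-1.16), np.float64(0.02), np.float64(-3.64)], [np.float64(-0.92), np.float64(0.02), np.float64(-3.71)], [np.float64(-0.67), np.float64(0.02), np.float64(-3.76)]]
rot [[0, np.float64(3.8), 0], [0, np.float64(3.8), 0], [0, np.float64(3.8), 0], [0, np.float64(3.8), 0], [0, np.float64(3.8), 0], [0, np.float64(3.8), 0], [0, np.float64(3.8), 0], [0, np.float64(3.8), 0], [0, np.float64(3.8), 0], [0, np.float64(3.8), 0], [0, np.float64(3.8), 0], [0, np.float64(3.8), 0], [0, np.float64(3.8), 0], [0, np.float64(3.8), 0], [0, np.float64(3.8), 0]]
```

Create plan.py:
```python
# usage: plan.py x y z yaw [mm/row]: rotate first, then straight slide, in tool axes, from measured pose
import sys,numpy as np
from cell import read_state
from scipy.spatial.transform import Rotation as Ro
def plan(x,y,z,yaw,mm=40):
    st=read_state(); R=Ro.from_quat(np.array(st['tcp_rot'])[[1,2,3,0]]).as_matrix(); p=np.array(st['position']); a=np.degrees(np.arctan2(R[1,2],R[0,2]))
    d=np.array([x,y,z])-p; da=(yaw-a+180)%360-180
    print(f"t={st['time']:.2f} p={p.round(4)} yaw={a:.1f} tilt={np.degrees(np.arccos(-R[2,1])):.1f} gap={st['finger_gap']:.3f} F={np.round(st['contact_force'],1)} q6={st['q'][5]:.2f}")
    nr=int(np.ceil(abs(da)/7-.02)); print(f"rot total {-da:.1f}: {nr} rows of {-da/max(nr,1):.2f}")
    for nm,aa in(("slide@now",np.radians(a)),("slide@after",np.radians(yaw))):
        s=np.array([d[0]*np.sin(aa)-d[1]*np.cos(aa),-d[2],d[0]*np.cos(aa)+d[1]*np.sin(aa)])*100
        n=max(1,int(np.ceil(np.linalg.norm(d)*1000/mm))); print(nm,"total",s.round(2),"n",n,"per row",(s/n).round(3))
if __name__=="__main__": plan(*map(float,sys.argv[1:]))
```

```text
(no output)
```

Request:
{"api": "step_arm", "payload": {
  "claw": [6,6,6,6,6,6,6,6],
  "slide": [
    [-3.4,-0.5,-1.7],
    [-3.4,-0.5,-1.7],
    [-3.4,0,-1.7],
    [-3.4,0,-1.7],
    [-3.4,0,-1.7],
    [-3.4,0,-1.7],
    [-3.4,0,-1.7],
    [-3.4,0,-1.7]
  ],
  "rot": [
    [0,0,0],
    [0,0,0],
    [0,0,0],
    [0,0,0],
    [0,0,0],
    [0,0,0],
    [0,0,0],
    [0,0,0]
  ]
}}

```text
time: 1.27
position: [0.4413, -0.4116, 0.2637]
tcp_rot: [-0.123, 0.123, -0.696, 0.697]
contact_force: [-0.9, -0.4, -0.5]
finger_gap: 0.703
```

Request:
{"api": "step_arm", "payload": {
  "claw": [6,6,6,6,6,6,6],
  "slide": [
    [-3.4,0,-1.7],
    [-3.4,0,-1.7],
    [-3.4,0,-1.7],
    [-3.4,0,-1.7],
    [-3.4,0,-1.7],
    [-3.4,0,-1.7],
    [-3.4,0,-1.7]
  ],
  "rot": [
    [0,0,0],
    [0,0,0],
    [0,0,0],
    [0,0,0],
    [0,0,0],
    [0,0,0],
    [0,0,0]
  ]
}}

```text
time: 1.85
position: [0.6242, -0.2182, 0.2636]
tcp_rot: [-0.123, 0.123, -0.696, 0.696]
contact_force: [-0.2, -0.1, 0.3]
finger_gap: 0.702
```

Request:
{"api": "step_arm", "payload": {
  "claw": [5,5,5,5,5,5,5,5],
  "slide": [
    [0,0,0],
    [0,0,0],
    [0,0,0],
    [0,0,0],
    [0,0,0],
    [0,0,0],
    [0,0,0],
    [0,0,0]
  ],
  "rot": [
    [0,7.1,0],
    [0,7.1,0],
    [0,7.1,0],
    [0,7.1,0],
    [0,7.1,0],
    [0,7.1,0],
    [0,7.1,0],
    [0,7.1,0]
  ]
}}

```text
time: 2.52
position: [0.6231, -0.2198, 0.2634]
tcp_rot: [0.225, -0.225, -0.67, 0.67]
contact_force: [0.1, -0.4, 0.2]
finger_gap: 0.588
```

```bash
python3 plan.py .6242 -.218 .08 -126.8
```

```text
t=2.52 p=[ 0.6231 -0.2198  0.2634] yaw=-127.1 tilt=0.0 gap=0.588 F=[ 0.1 -0.4  0.2] q6=1.73
rot total -0.3: 1 rows of -0.31
slide@now total [ 0.02 18.34 -0.21] n 5 per row [ 3.000e-03  3.668e+00 -4.100e-02]
slide@after total [ 0.02 18.34 -0.21] n 5 per row [ 3.000e-03  3.668e+00 -4.100e-02]
```

Request:
{"api": "step_arm", "payload": {
  "claw": [5,5,5,5,5,5,5],
  "slide": [
    [0,3.7,-0.2],
    [0,3.7,0],
    [0,3.7,0],
    [0,3.3,0],
    [0,2,0],
    [0,1,0],
    [0,1,0]
  ],
  "rot": [
    [0,0,0],
    [0,0,0],
    [0,0,0],
    [0,0,0],
    [0,0,0],
    [0,0,0],
    [0,0,0]
  ]
}}

```text
time: 3.1
position: [0.6241, -0.2181, 0.0782]
tcp_rot: [-0.223, 0.223, 0.671, -0.671]
contact_force: [0.4, 0.1, 0.2]
finger_gap: 0.587
```

Request:
{"api": "step_arm", "payload": {
  "claw": [1.0,1.0,1.0,1.0,1.0,1.0,1.0,1.0],
  "slide": [
    [0,0,0],
    [0,0,0],
    [0,0,0],
    [0,0,0],
    [0,0,0],
    [0,0,0],
    [0,0,0],
    [0,0,0]
  ],
  "rot": [
    [0,0,0],
    [0,0,0],
    [0,0,0],
    [0,0,0],
    [0,0,0],
    [0,0,0],
    [0,0,0],
    [0,0,0]
  ],
  "squeeze": 25
}}

```text
time: 3.77
position: [0.6237, -0.2211, 0.0815]
tcp_rot: [0.222, -0.223, -0.669, 0.673]
contact_force: [-4.9, -5.6, 0.2]
finger_gap: 0.158
```

Request:
{"api": "step_arm", "payload": {
  "claw": [1.0,1.0],
  "slide": [
    [0,0,0.2],
    [0,0,0]
  ],
  "rot": [
    [0,0,0],
    [0,0,0]
  ]
}}

```text
time: 3.93
position: [0.6236, -0.2212, 0.0815]
tcp_rot: [0.222, -0.224, -0.67, 0.672]
contact_force: [-2.6, -2.6, 2.4]
finger_gap: 0.157
```

Request:
{"api": "step_arm", "payload": {
  "claw": [1.0,1.0,1.0,1.0,1.0,1.0,1.0,1.0],
  "slide": [
    [0,0,0],
    [0,0,0],
    [0,0,0],
    [0,0,0],
    [0,0,0],
    [0,0,0],
    [0,0,0],
    [0,0,0]
  ],
  "rot": [
    [0,-6,0],
    [0,-6,0],
    [0,-6,0],
    [0,-6,0],
    [0,-6,0],
    [0,-6,0],
    [0,-6,0],
    [0,-4,0]
  ]
}}

```text
time: 4.6
position: [0.6239, -0.2196, 0.0815]
tcp_rot: [-0.059, 0.058, -0.705, 0.705]
contact_force: [-3.1, 1.3, 2.9]
finger_gap: 0.154
```

Request:
{"api": "step_arm", "payload": {
  "claw": [5,5,5,5,5,5],
  "slide": [
    [0,0,0],
    [0,0,0],
    [0,0,0],
    [0,-3,0],
    [0,-4,0],
    [0,-4,0]
  ],
  "rot": [
    [0,0,0],
    [0,0,0],
    [0,0,0],
    [0,0,0],
    [0,0,0],
    [0,0,0]
  ]
}}

```text
time: 5.1
position: [0.6222, -0.2191, 0.1888]
tcp_rot: [0.056, -0.058, 0.706, -0.704]
contact_force: [0.7, -0.4, -0.1]
finger_gap: 0.587
```

Request:
{"api": "step_arm", "payload": {
  "claw": [5,5,5,5,5,5,5],
  "slide": [
    [-0.5,0,-4],
    [-0.5,0,-4],
    [0,0,-4],
    [0,0,-2],
    [0,0,0],
    [0,0,0],
    [0,0,0]
  ],
  "rot": [
    [0,-7,0],
    [0,-7,0],
    [0,-7,0],
    [0,-7,0],
    [0,-7,0],
    [0,-7,0],
    [0,-7,0]
  ]
}}

```text
time: 5.68
position: [0.5894, -0.0847, 0.1897]
tcp_rot: [-0.346, 0.346, -0.616, 0.617]
contact_force: [-0.7, -0.1, 0.1]
finger_gap: 0.586
```

```bash
python3 - <<'E'
from meas import *
cv2.imwrite("pics/t3.png",cv2.resize(t["img"][130:290,300:500,::-1],None,fx=4,fy=4,interpolation=cv2.INTER_CUBIC))
cv2.imwrite("pics/s3.png",cv2.resize(s["img"][160:300,150:350,::-1],None,fx=4,fy=4,interpolation=cv2.INTER_CUBIC))
E
python3 plan.py .607 -.071 .16 8.5
```

```text
t=5.78 p=[ 0.5895 -0.0853  0.1896] yaw=-31.8 tilt=0.0 gap=0.589 F=[-0.2  0.1  0.7] q6=0.24
rot total -40.3: 6 rows of -6.72
slide@now total [-2.14  2.96  0.73] n 1 per row [-2.138  2.964  0.735]
slide@after total [-1.16  2.96  1.94] n 1 per row [-1.155  2.964  1.943]
```

View pics/t3.png

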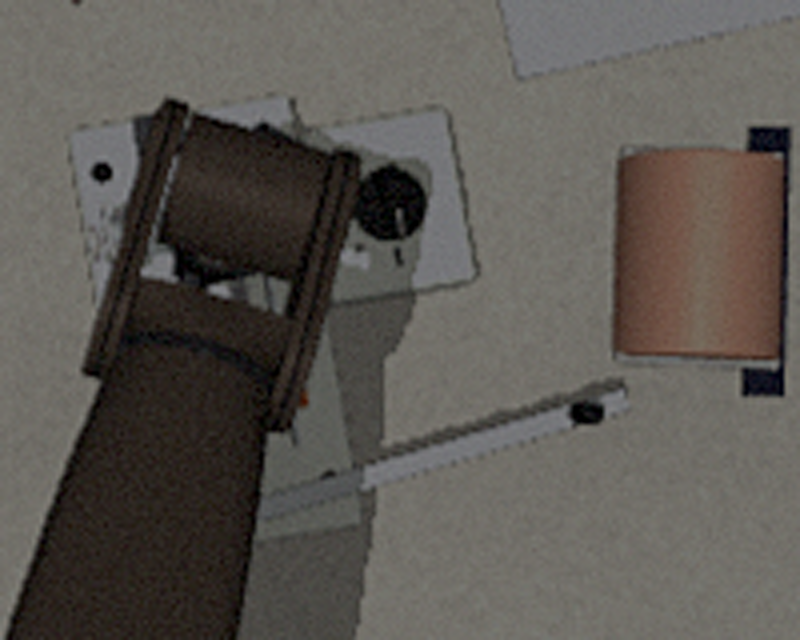

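View pics/s3.png

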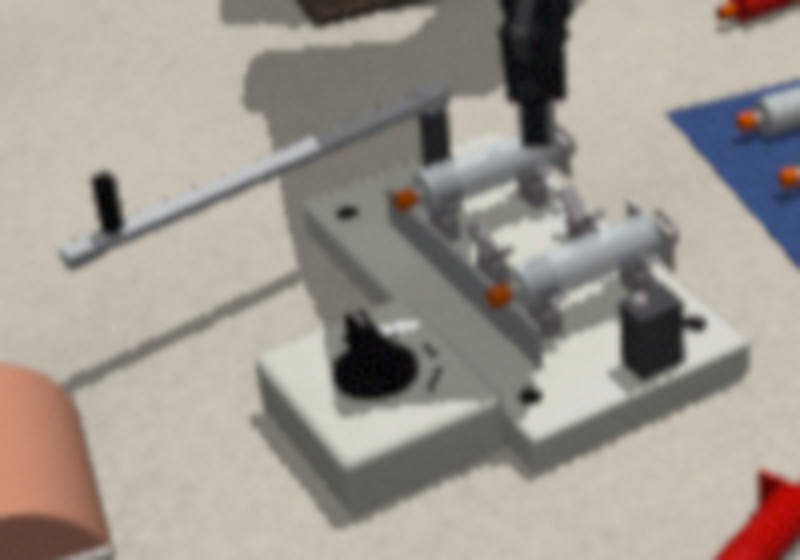

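The pointer now lines up with the bar mark at crop pixel (400,235), so the knob is OFF. Next is the catch-side spent syringe.

Request:
{"api": "step_arm", "payload": {
  "claw": [5,5,5,5,5,5,5],
  "slide": [
    [0,0,0],
    [0,0,0],
    [0,0,0],
    [0,0,0],
    [0,0,0],
    [0,0,0],
    [-1.2,3,1.9]
  ],
  "rot": [
    [0,-6.7,0],
    [0,-6.7,0],
    [0,-6.7,0],
    [0,-6.7,0],
    [0,-6.7,0],
    [0,-6.7,0],
    [0,0,0]
  ]
}}

```text
time: 6.37
position: [0.6095, -0.0738, 0.166]
tcp_rot: [0.536, -0.533, 0.458, -0.467]
contact_force: [1.6, -0.8, 2.0]
finger_gap: 0.583
```

```bash
python3 plan.py .607 -.071 .074 8.5
```

```text
t=6.37 p=[ 0.6095 -0.0738  0.166 ] yaw=8.3 tilt=0.7 gap=0.583 F=[ 1.6 -0.8  2. ] q6=-0.43
rot total -0.2: 1 rows of -0.21
slide@now total [-0.31  9.2  -0.2 ] n 3 per row [-0.103  3.068 -0.068]
slide@after total [-0.31  9.2  -0.2 ] n 3 per row [-0.104  3.068 -0.068]
```

Request:
{"api": "step_arm", "payload": {
  "claw": [5,5,5,5,5],
  "slide": [
    [0,3,0],
    [0,3,0],
    [0,1.6,0],
    [0,1,0],
    [0,0,0]
  ],
  "rot": [
    [0,0,0],
    [0,0,0],
    [0,0,0],
    [0,0,0],
    [0,0,0]
  ]
}}

```text
time: 6.78
position: [0.6048, -0.0706, 0.0705]
tcp_rot: [-0.534, 0.536, -0.464, 0.461]
contact_force: [0.3, -0.1, 0.3]
finger_gap: 0.582
```

Request:
{"api": "step_arm", "payload": {
  "claw": [2,2,2,2,2,2],
  "slide": [
    [0,0,0],
    [0,0,0],
    [0,0,0],
    [0,0,0],
    [0,0,0],
    [0,0,0]
  ],
  "rot": [
    [0,0,0],
    [0,0,0],
    [0,0,0],
    [0,0,0],
    [0,0,0],
    [0,0,0]
  ],
  "squeeze": 40
}}

```text
time: 7.28
position: [0.606, -0.0715, 0.0751]
tcp_rot: [-0.535, 0.536, -0.462, 0.462]
contact_force: [-5.6, -2.2, 2.5]
finger_gap: 0.336
```

Request:
{"api": "step_arm", "payload": {
  "claw": [2,2,2,2,2,2],
  "slide": [
    [0,-2,0],
    [0,-3,0],
    [0,-4,0],
    [0,-4,0],
    [0,0,0],
    [0,0,0]
  ],
  "rot": [
    [0,0,0],
    [0,0,0],
    [0,0,0],
    [0,0,0],
    [0,0,0],
    [0,0,0]
  ]
}}

```text
time: 7.78
position: [0.6093, -0.0717, 0.2098]
tcp_rot: [0.537, -0.533, 0.458, -0.466]
contact_force: [0.4, -0.1, -1.3]
finger_gap: 0.339
```

```bash
python3 plan.py .508 .476 .16 90
python3 - <<'E'
from meas import *
cv2.imwrite("pics/s4.png",cv2.resize(s["img"][100:300,150:450,::-1],None,fx=2.6,fy=2.6,interpolation=cv2.INTER_CUBIC))
E
```

```text
t=7.78 p=[ 0.6093 -0.0717  0.2098] yaw=8.4 tilt=0.7 gap=0.339 F=[ 0.4 -0.1 -1.3] q6=-0.43
rot total -81.6: 12 rows of -6.80
slide@now total [-55.67   4.98  -2.02] n 14 per row [-3.976  0.355 -0.144]
slide@after total [-10.13   4.98  54.77] n 14 per row [-0.724  0.355  3.912]
```

View pics/s4.png

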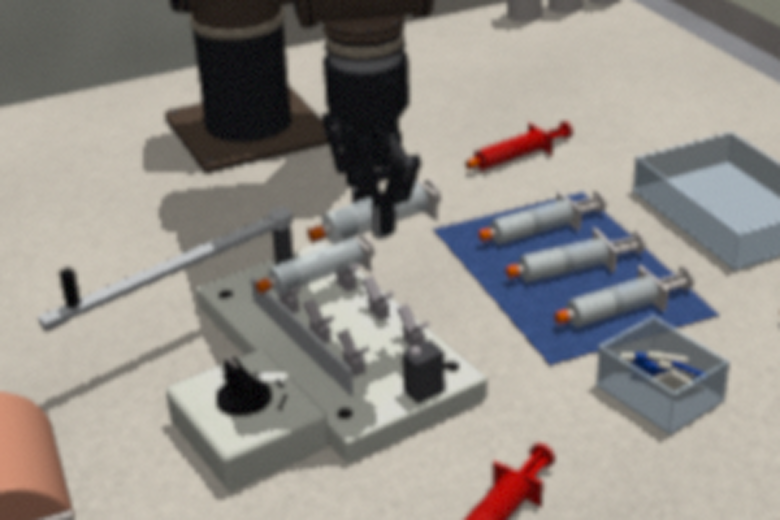

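The spent syringe is held and clear of the cradles. I'll carry it to the tub.

Request:
{"api": "step_arm", "payload": {
  "claw": [2,2,2,2,2,2,2,2],
  "slide": [
    [-2,0,0],
    [-4,0.3,-0.1],
    [-4,0.3,-0.1],
    [-4,0.3,-0.1],
    [-4,0.3,-0.1],
    [-4,0.3,-0.1],
    [-4,0.3,-0.1],
    [-4,0.3,-0.1]
  ],
  "rot": [
    [0,0,0],
    [0,0,0],
    [0,0,0],
    [0,0,0],
    [0,0,0],
    [0,0,0],
    [0,0,0],
    [0,0,0]
  ]
}}

```text
time: 8.55
position: [0.5537, 0.2263, 0.1801]
tcp_rot: [-0.534, 0.536, -0.463, 0.461]
contact_force: [0.4, 0.6, -0.6]
finger_gap: 0.338
```

Request:
{"api": "step_arm", "payload": {
  "claw": [2,2,2,2,2,2,2,2],
  "slide": [
    [-4,0.3,-0.2],
    [-4,0.3,-0.2],
    [-4,0.3,-0.2],
    [-4,0.3,-0.2],
    [-4,0.3,-0.2],
    [-4,0.3,-0.2],
    [-1.7,0.3,-0.1],
    [0,0,0]
  ],
  "rot": [
    [0,0,0],
    [0,0,0],
    [0,0,0],
    [0,0,0],
    [0,-6.8,0],
    [0,-6.8,0],
    [0,-6.8,0],
    [0,-6.8,0]
  ]
}}

```text
time: 9.22
position: [0.4927, 0.4776, 0.1577]
tcp_rot: [-0.629, 0.632, -0.321, 0.318]
contact_force: [0.4, -0.8, -1.5]
finger_gap: 0.339
```

Request:
{"api": "step_arm", "payload": {
  "claw": [2,2,2,2,2,2,2,2],
  "slide": [
    [0,0,0],
    [0,0,0],
    [0,0,0],
    [0,0,0],
    [0,0,0],
    [0,0,0],
    [0,0,0],
    [0,0,0]
  ],
  "rot": [
    [0,-6.8,0],
    [0,-6.8,0],
    [0,-6.8,0],
    [0,-6.8,0],
    [0,-6.8,0],
    [0,-6.8,0],
    [0,-6.8,0],
    [0,-6.8,0]
  ]
}}

```text
time: 9.88
position: [0.4954, 0.4739, 0.1587]
tcp_rot: [-0.706, 0.708, 0.001, -0.003]
contact_force: [0.1, -0.0, -0.8]
finger_gap: 0.338
```

```bash
python3 plan.py .508 .476 .06 90
```

```text
t=9.88 p=[0.4954 0.4739 0.1587] yaw=90.4 tilt=0.2 gap=0.338 F=[ 0.1 -0.  -0.8] q6=-0.96
rot total 0.4: 1 rows of 0.36
slide@now total [1.26 9.87 0.21] n 3 per row [0.42  3.288 0.069]
slide@after total [1.26 9.87 0.21] n 3 per row [0.42  3.288 0.072]
```

Request:
{"api": "step_arm", "payload": {
  "claw": [2,2,2,2,2,2,2],
  "slide": [
    [1.2,3,0.2],
    [0,4,0],
    [0,2.9,0],
    [0,1.5,0],
    [0,1.5,0],
    [0,0,0],
    [0,0,0]
  ],
  "rot": [
    [0,0,0],
    [0,0,0],
    [0,0,0],
    [0,0,0],
    [0,0,0],
    [0,0,0],
    [0,0,0]
  ]
}}

```text
time: 10.47
position: [0.5083, 0.4766, 0.032]
tcp_rot: [-0.707, 0.707, 0.0, -0.0]
contact_force: [0.5, -0.4, 0.6]
finger_gap: 0.336
```

Request:
{"api": "step_arm", "payload": {
  "claw": [4.2,4.2,4.2,4.2,4.2,4.2,4.2,4.2],
  "slide": [
    [0,0,0],
    [0,0,0],
    [0,0,0],
    [0,0,0],
    [0,-2,0],
    [0,-4,0],
    [0,-4,0],
    [0,-3,0]
  ],
  "rot": [
    [0,0,0],
    [0,0,0],
    [0,0,0],
    [0,0,0],
    [0,0,0],
    [0,0,0],
    [0,0,0],
    [0,0,0]
  ]
}}

```text
time: 11.13
position: [0.5092, 0.4772, 0.1666]
tcp_rot: [0.708, -0.706, -0.002, -0.001]
contact_force: [1.1, 0.6, 1.3]
finger_gap: 0.493
```

```bash
python3 plan.py .4745 -.087 .19 8.5
python3 - <<'E'
from meas import *
cv2.imwrite("pics/s5.png",cv2.resize(s["img"][100:300,250:550,::-1],None,fx=2.6,fy=2.6,interpolation=cv2.INTER_CUBIC))
E
```

```text
t=11.13 p=[0.5092 0.4772 0.1666] yaw=90.0 tilt=0.2 gap=0.493 F=[1.1 0.6 1.3] q6=-0.96
rot total 81.5: 12 rows of 6.80
slide@now total [ -3.52  -2.34 -56.41] n 15 per row [-0.234 -0.156 -3.761]
slide@after total [ 55.28  -2.34 -11.77] n 15 per row [ 3.686 -0.156 -0.785]
```

View pics/s5.png

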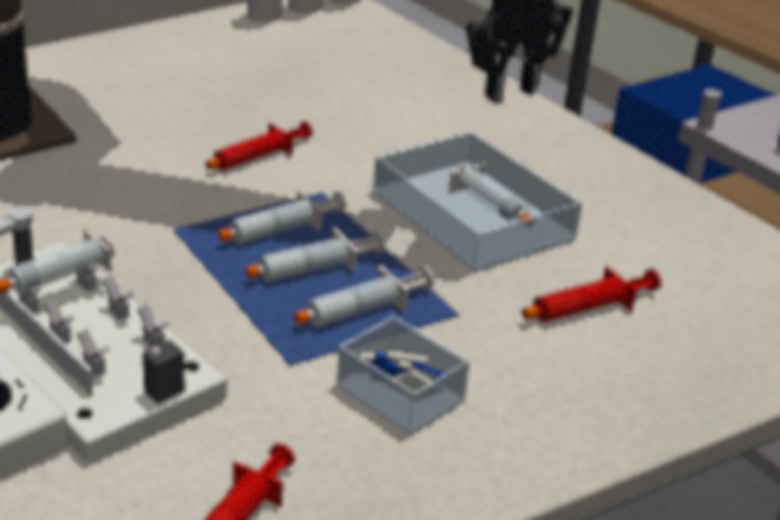

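The first spent syringe lies in the tub, at crop pixel (490,190). Now the hinge-side spent one.

Request:
{"api": "step_arm", "payload": {
  "claw": [4.2,4.2,4.2,4.2,4.2,4.2,4.2,4.2],
  "slide": [
    [-0.2,-0.5,-3.8],
    [-0.2,-0.5,-3.8],
    [-0.2,-0.5,-3.8],
    [-0.2,-0.5,-3.8],
    [-0.2,-0.3,-3.8],
    [-0.2,0,-3.8],
    [-0.2,0,-3.8],
    [-0.2,0,-3.8]
  ],
  "rot": [
    [0,0,0],
    [0,0,0],
    [0,0,0],
    [0,0,0],
    [0,0,0],
    [0,0,0],
    [0,0,0],
    [0,0,0]
  ]
}}

```text
time: 11.9
position: [0.492, 0.1709, 0.1855]
tcp_rot: [0.707, -0.707, -0.001, 0.0]
contact_force: [0.6, -0.6, -0.5]
finger_gap: 0.491
```

Request:
{"api": "step_arm", "payload": {
  "claw": [4.2,4.2,4.2,4.2,4.2,4.2,4.2,4.2],
  "slide": [
    [-0.2,0,-3.8],
    [-0.2,0,-3.8],
    [-0.2,0,-3.8],
    [-0.2,0,-3.8],
    [-0.2,0,-3.8],
    [-0.2,0,-3.8],
    [-0.2,0,-3.2],
    [0,0,0]
  ],
  "rot": [
    [0,0,0],
    [0,0,0],
    [0,0,0],
    [0,0,0],
    [0,0,0],
    [0,0,0],
    [0,6.8,0],
    [0,6.8,0]
  ]
}}

```text
time: 12.57
position: [0.4786, -0.0923, 0.1858]
tcp_rot: [-0.701, 0.703, -0.087, 0.088]
contact_force: [0.1, -1.0, -0.1]
finger_gap: 0.492
```

Request:
{"api": "step_arm", "payload": {
  "claw": [5,5,5,5,5,5,5,5],
  "slide": [
    [0,0,0],
    [0,0,0],
    [0,0,0],
    [0,0,0],
    [0,0,0],
    [0,0,0],
    [0,0,0],
    [0,0,0]
  ],
  "rot": [
    [0,6.8,0],
    [0,6.8,0],
    [0,6.8,0],
    [0,6.8,0],
    [0,6.8,0],
    [0,6.8,0],
    [0,6.8,0],
    [0,6.8,0]
  ]
}}

```text
time: 13.23
position: [0.4786, -0.0874, 0.1852]
tcp_rot: [0.585, -0.585, 0.397, -0.397]
contact_force: [0.7, 0.6, 0.9]
finger_gap: 0.587
```

Request:
{"api": "step_arm", "payload": {
  "claw": [5,5,5],
  "slide": [
    [0,0,0],
    [0,0,0],
    [0,0,0]
  ],
  "rot": [
    [0,6.8,0],
    [0,6.8,0],
    [0,0,0]
  ]
}}

```text
time: 13.48
position: [0.4786, -0.0874, 0.1853]
tcp_rot: [0.535, -0.535, 0.462, -0.462]
contact_force: [0.0, 0.4, 0.1]
finger_gap: 0.583
```

```bash
python3 plan.py .4745 -.087 .074 8.5
```

```text
t=13.48 p=[ 0.4786 -0.0874  0.1853] yaw=8.3 tilt=0.0 gap=0.583 F=[0.  0.4 0.1] q6=-0.53
rot total -0.2: 1 rows of -0.18
slide@now total [-0.1  11.13 -0.4 ] n 3 per row [-0.032  3.708 -0.133]
slide@after total [-0.1  11.13 -0.4 ] n 3 per row [-0.033  3.708 -0.133]
```

Request:
{"api": "step_arm", "payload": {
  "claw": [5,5,5,5,5,5],
  "slide": [
    [0,3.7,-0.3],
    [0,3.7,0],
    [0,2,0],
    [0,1,0],
    [0,0.7,0],
    [0,0,0]
  ],
  "rot": [
    [0,0,0],
    [0,0,0],
    [0,0,0],
    [0,0,0],
    [0,0,0],
    [0,0,0]
  ]
}}

```text
time: 13.98
position: [0.4755, -0.0878, 0.0736]
tcp_rot: [-0.536, 0.536, -0.462, 0.461]
contact_force: [-0.0, -0.1, -0.3]
finger_gap: 0.585
```

Request:
{"api": "step_arm", "payload": {
  "claw": [2,2,2,2,2,2],
  "slide": [
    [0,0,0],
    [0,0,0],
    [0,0,0],
    [0,0,0],
    [0,0,0],
    [0,0,0]
  ],
  "rot": [
    [0,0,0],
    [0,0,0],
    [0,0,0],
    [0,0,0],
    [0,0,0],
    [0,0,0]
  ],
  "squeeze": 40
}}

```text
time: 14.48
position: [0.475, -0.0886, 0.076]
tcp_rot: [-0.535, 0.537, -0.462, 0.461]
contact_force: [-6.6, -2.0, 4.9]
finger_gap: 0.334
```

Request:
{"api": "step_arm", "payload": {
  "claw": [2,2,2,2,2],
  "slide": [
    [0,-2,0],
    [0,-3,0],
    [0,-4,0],
    [0,-3,0],
    [0,0,0]
  ],
  "rot": [
    [0,0,0],
    [0,0,0],
    [0,0,0],
    [0,0,0],
    [0,0,0]
  ]
}}

```text
time: 14.9
position: [0.4805, -0.0897, 0.2041]
tcp_rot: [0.538, -0.534, 0.456, -0.468]
contact_force: [1.1, -0.6, 1.1]
finger_gap: 0.337
```

```bash
python3 plan.py .508 .416 .16 90
```

```text
t=14.90 p=[ 0.4805 -0.0897  0.2041] yaw=8.5 tilt=1.0 gap=0.337 F=[ 1.1 -0.6  1.1] q6=-0.54
rot total -81.5: 12 rows of -6.79
slide@now total [-49.61   4.41  10.18] n 13 per row [-3.816  0.34   0.783]
slide@after total [ 2.75  4.41 50.57] n 13 per row [0.211 0.34  3.89 ]
```

Request:
{"api": "step_arm", "payload": {
  "claw": [2,2,2,2,2,2,2,2],
  "slide": [
    [-2,0,0.4],
    [-3.8,0,0.8],
    [-3.8,0,0.8],
    [-3.8,0.3,0.8],
    [-3.8,0.3,0.8],
    [-3.8,0.3,0.8],
    [-3.8,0.3,0.8],
    [-3.8,0.3,0.8]
  ],
  "rot": [
    [0,0,0],
    [0,0,0],
    [0,0,0],
    [0,0,0],
    [0,0,0],
    [0,0,0],
    [0,0,0],
    [0,0,0]
  ]
}}

```text
time: 15.57
position: [0.4935, 0.206, 0.1806]
tcp_rot: [0.536, -0.535, 0.461, -0.462]
contact_force: [0.6, -0.5, 0.0]
finger_gap: 0.338
```

Request:
{"api": "step_arm", "payload": {
  "claw": [2,2,2,2,2,2,2,2],
  "slide": [
    [-3.8,0.5,0.8],
    [-3.8,0.5,0.8],
    [-3.8,0.5,0.8],
    [-3.8,0.5,0.8],
    [-3.8,0.5,0.8],
    [-2,0.4,0.4],
    [0,0,0],
    [0,0,0]
  ],
  "rot": [
    [0,0,0],
    [0,0,0],
    [0,0,0],
    [0,0,0],
    [0,-6.8,0],
    [0,-6.8,0],
    [0,-6.8,0],
    [0,-6.8,0]
  ]
}}

```text
time: 16.23
position: [0.5032, 0.4199, 0.1508]
tcp_rot: [0.631, -0.63, 0.32, -0.32]
contact_force: [-0.3, -0.1, -0.6]
finger_gap: 0.336
```

Request:
{"api": "step_arm", "payload": {
  "claw": [2,2,2,2,2,2,2,2],
  "slide": [
    [0,0,0],
    [0,0,0],
    [0,0,0],
    [0,0,0],
    [0,0,0],
    [0,0,0],
    [0,0,0],
    [0,0,0]
  ],
  "rot": [
    [0,-6.8,0],
    [0,-6.8,0],
    [0,-6.8,0],
    [0,-6.8,0],
    [0,-6.8,0],
    [0,-6.8,0],
    [0,-6.8,0],
    [0,-6.8,0]
  ]
}}

```text
time: 16.9
position: [0.5039, 0.4183, 0.1515]
tcp_rot: [0.707, -0.707, -0.003, 0.002]
contact_force: [0.5, -0.4, -1.0]
finger_gap: 0.339
```

```bash
python3 plan.py .508 .416 .03 90
```

```text
t=16.90 p=[0.5039 0.4183 0.1515] yaw=90.4 tilt=0.1 gap=0.339 F=[ 0.5 -0.4 -1. ] q6=-1.04
rot total 0.4: 1 rows of 0.41
slide@now total [ 0.41 12.15 -0.23] n 4 per row [ 0.101  3.038 -0.059]
slide@after total [ 0.41 12.15 -0.23] n 4 per row [ 0.102  3.038 -0.058]
```

Request:
{"api": "step_arm", "payload": {
  "claw": [2,2,2,2,2,2,2],
  "slide": [
    [0.4,3,-0.3],
    [0,4,0],
    [0,2,0],
    [0,1.5,0],
    [0,1.5,0],
    [0,0,0],
    [0,0,0]
  ],
  "rot": [
    [0,0,0],
    [0,0,0],
    [0,0,0],
    [0,0,0],
    [0,0,0],
    [0,0,0],
    [0,0,0]
  ]
}}

```text
time: 17.48
position: [0.5085, 0.4156, 0.0313]
tcp_rot: [0.708, -0.707, -0.001, -0.0]
contact_force: [0.0, -0.4, 0.3]
finger_gap: 0.334
```

Request:
{"api": "step_arm", "payload": {
  "claw": [4.2,4.2,4.2,4.2,4.2,4.2,4.2,4.2],
  "slide": [
    [0,0,0],
    [0,0,0],
    [0,0,0],
    [0,0,0],
    [0,-2,0],
    [0,-4,0],
    [0,-4,0],
    [0,-4,0]
  ],
  "rot": [
    [0,0,0],
    [0,0,0],
    [0,0,0],
    [0,0,0],
    [0,0,0],
    [0,0,0],
    [0,0,0],
    [0,0,0]
  ]
}}

```text
time: 18.15
position: [0.5069, 0.4146, 0.1714]
tcp_rot: [-0.707, 0.707, -0.0, -0.001]
contact_force: [1.3, 1.0, -0.3]
finger_gap: 0.492
```

```bash
cat > look.py <<'E'
from meas import *
import sys
tag=sys.argv[1]
cv2.imwrite(f"pics/t_{tag}.png",cv2.resize(t["img"][130:290,130:450,::-1],None,fx=2.5,fy=2.5,interpolation=cv2.INTER_CUBIC))
cv2.imwrite(f"pics/s_{tag}.png",cv2.resize(s["img"][140:300,150:480,::-1],None,fx=2.4,fy=2.4,interpolation=cv2.INTER_CUBIC))
bt,_=blobs(t,(5,130,80),(20,255,255),4); bs,_=blobs(s,(5,130,80),(20,255,255),5)
# match by epipolar gap, plausible height
for a,n in bt:
    best=None
    for b,m in bs:
        p,g=tri(t,a,s,b)
        if g<.006 and .005<p[2]<.2 and (best is None or g<best[1]): best=(p,g)
    if best: print(a,best[0].round(4),round(best[1],4))
hsv=cv2.cvtColor(t["img"],cv2.COLOR_RGB2HSV)
nb=(hsv[...,1]<75)
for (a,n) in bt:
    if not(225<a[0]<292 and 168<a[1]<275): continue
    v0,v1=int(a[1])-12,int(a[1])+13; u1=int(a[0])-3; u0=u1-31
    k=np.zeros_like(nb);k[v0:v1,u0:u1]=nb[v0:v1,u0:u1]
    W=onz(t,np.argwhere(k)[:,::-1],.022)[:,:2]; r=yaw_of(W); d=r[:2]*np.sign(-r[1])
    tip=onz(t,a,.018)[0,:2]; print("full tip",tip.round(4),"jaw yaw",(np.degrees(np.arctan2(d[1],d[0]))+90).round(1),"axis pt",r[2:],"n",k.sum(),"origin from tip",(tip-.0625*d).round(4))
E
python3 look.py a
```

```text
[363.2  98.3] [ 0.8744 -0.1311  0.0179] 0.0011
[198.2 153.3] [0.7215 0.3606 0.0164] 0.0006
[264.3 197.1] [0.5868 0.1669 0.0199] 0.0001
[275.5 221.3] [0.515  0.1352 0.019 ] 0.0005
[272.5 249.5] [0.4324 0.1446 0.0198] 0.0022
[248.6 308.6] [0.2633 0.2193 0.0164] 0.0015
full tip [0.587  0.1671] jaw yaw -6.4 axis pt [0.59278613 0.22416955] n 314 origin from tip [0.5939 0.2293]
full tip [0.5151 0.1355] jaw yaw -5.2 axis pt [0.5208467  0.19330083] n 320 origin from tip [0.5207 0.1977]
full tip [0.4328 0.1458] jaw yaw 1.7 axis pt [0.43126523 0.20254911] n 332 origin from tip [0.431  0.2082]
```

View pics/s_a.png

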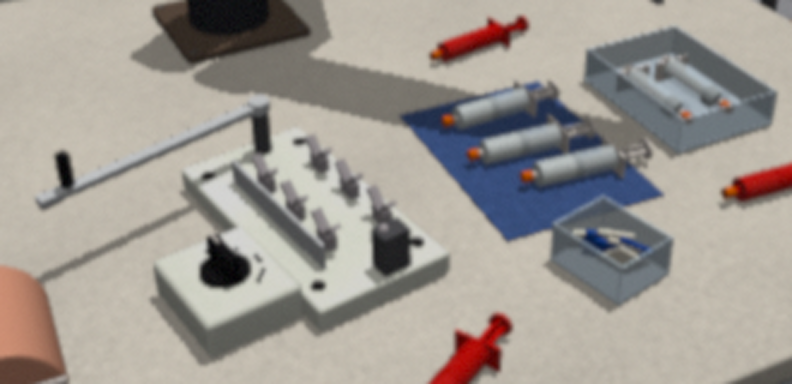

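View pics/t_a.png

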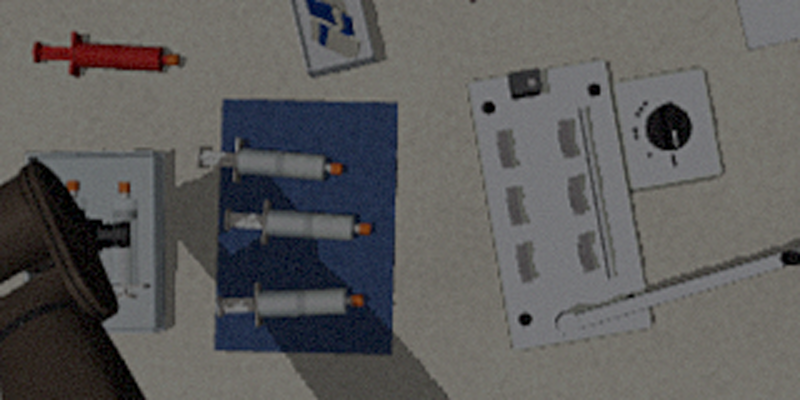

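Both spent syringes are in the tub. The far full syringe has been knocked to about (0.593, 0.229), yaw -6°, and I'll pick it up there for slot 3. I'll also check the slot positions from the saddles.

```bash
python3 - <<'E'
from meas import *
g=cv2.GaussianBlur(cv2.cvtColor(t["img"],cv2.COLOR_RGB2GRAY),(3,3),0)
P=cloud(t)[...,2]
m=((P>.045)&(P<.075)).astype(np.uint8); m[:, :326]=0;m[:,372:]=0;m[:175]=0;m[245:]=0
n,l,st,ce=cv2.connectedComponentsWithStats(m,connectivity=8)
m2=((g<88)).astype(np.uint8); m2[:, :326]=0;m2[:,368:]=0;m2[:178]=0;m2[242:]=0
n,l,st,ce=cv2.connectedComponentsWithStats(m2)
th=np.radians(8.5);R=np.array([[np.cos(th),-np.sin(th)],[np.sin(th),np.cos(th)]]);o=np.array([.5424,-.0736])
for i in range(1,n):
    if st[i,4]>15: W=onz(t,ce[i],.06)[0,:2]; print(ce[i].round(1),st[i,4],W.round(4),"shaker",(R.T@(W-o)).round(4))
E
python3 plan.py .592 .2285 .12 -6.4
```

```text
[356.6 185.4] 71 [ 0.6112 -0.102 ] shaker [ 0.0638 -0.0383]
[332.1 189.5] 67 [ 0.6009 -0.0318] shaker [0.064  0.0327]
[360.5 207.6] 74 [ 0.5472 -0.1115] shaker [-0.0008 -0.0381]
[335.7 211.8] 65 [ 0.537  -0.0404] shaker [-0.0004  0.0336]
[364.2 230.4] 70 [ 0.4821 -0.1202] shaker [-0.0665 -0.0371]
[339.7 234.4] 67 [ 0.4724 -0.0503] shaker [-0.0658  0.0334]
t=18.35 p=[0.5084 0.4155 0.173 ] yaw=90.0 tilt=0.3 gap=0.488 F=[-0.7 -0.4 -1. ] q6=-1.04
rot total 96.4: 14 rows of 6.89
slide@now total [  8.35   5.3  -18.71] n 6 per row [ 1.391  0.883 -3.118]
slide@after total [17.65  5.3  10.39] n 6 per row [2.942 0.883 1.732]
```

Request:
{"api": "step_arm", "payload": {
  "claw": [5,5,5,5,5,5,5,5],
  "slide": [
    [1.4,0.5,-3.1],
    [1.4,0.5,-3.1],
    [1.4,0.5,-3.1],
    [1.4,0.5,-3.1],
    [1.4,0.5,-3.1],
    [1.3,0.5,-3.2],
    [0,0,0],
    [0,0,0]
  ],
  "rot": [
    [0,0,0],
    [0,0,0],
    [0,0,0],
    [0,0,0],
    [0,0,0],
    [0,0,0],
    [0,6.9,0],
    [0,6.9,0]
  ]
}}

```text
time: 19.02
position: [0.5897, 0.2253, 0.1369]
tcp_rot: [-0.701, 0.702, -0.09, 0.086]
contact_force: [-0.9, -0.2, -0.0]
finger_gap: 0.587
```

Request:
{"api": "step_arm", "payload": {
  "claw": [5,5,5,5,5,5,5,5],
  "slide": [
    [0,0,0],
    [0,0,0],
    [0,0,0],
    [0,0,0],
    [0,0,0],
    [0,0,0],
    [0,0,0],
    [0,0,0]
  ],
  "rot": [
    [0,6.9,0],
    [0,6.9,0],
    [0,6.9,0],
    [0,6.9,0],
    [0,6.9,0],
    [0,6.9,0],
    [0,6.9,0],
    [0,6.9,0]
  ]
}}

```text
time: 19.68
position: [0.589, 0.2277, 0.1374]
tcp_rot: [-0.58, 0.583, -0.403, 0.401]
contact_force: [-0.5, 0.1, -0.2]
finger_gap: 0.585
```

Request:
{"api": "step_arm", "payload": {
  "claw": [5,5,5,5,5],
  "slide": [
    [0,0,0],
    [0,0,0],
    [0,0,0],
    [0,0,0],
    [0,0,0]
  ],
  "rot": [
    [0,6.9,0],
    [0,6.9,0],
    [0,6.9,0],
    [0,6.9,0],
    [0,0,0]
  ]
}}

```text
time: 20.1
position: [0.5891, 0.2277, 0.1376]
tcp_rot: [0.469, -0.471, 0.529, -0.527]
contact_force: [0.1, -0.6, -0.2]
finger_gap: 0.584
```

```bash
python3 plan.py .592 .2285 .027 -6.4
```

```text
t=20.10 p=[0.5891 0.2277 0.1376] yaw=-6.7 tilt=0.3 gap=0.584 F=[ 0.1 -0.6 -0.2] q6=0.32
rot total -0.3: 1 rows of -0.28
slide@now total [-0.12 11.06  0.28] n 3 per row [-0.039  3.687  0.093]
slide@after total [-0.12 11.06  0.28] n 3 per row [-0.039  3.687  0.093]
```

Request:
{"api": "step_arm", "payload": {
  "claw": [5,5,5,5,5,5],
  "slide": [
    [-0.1,4,0.3],
    [0,4,0],
    [0,2,0],
    [0,1,0],
    [0,0,0],
    [0,0,0]
  ],
  "rot": [
    [0,0,0],
    [0,0,0],
    [0,0,0],
    [0,0,0],
    [0,0,0],
    [0,0,0]
  ]
}}

```text
time: 20.6
position: [0.5935, 0.2287, 0.03]
tcp_rot: [0.471, -0.471, 0.528, -0.527]
contact_force: [-0.3, 0.7, 0.2]
finger_gap: 0.581
```

Request:
{"api": "step_arm", "payload": {
  "claw": [2,2,2,2,2,2,2],
  "slide": [
    [0,0,0],
    [0,0,0],
    [0,0,0],
    [0,0,0],
    [0,0,0],
    [0,0,0],
    [0,0,0]
  ],
  "rot": [
    [0,0,0],
    [0,0,0],
    [0,0,0],
    [0,0,0],
    [0,0,0],
    [0,0,0],
    [0,0,0]
  ],
  "squeeze": 50
}}

```text
time: 21.18
position: [0.5955, 0.2291, 0.033]
tcp_rot: [-0.472, 0.469, -0.527, 0.528]
contact_force: [-0.2, -0.2, 7.3]
finger_gap: 0.331
```

Request:
{"api": "step_arm", "payload": {
  "claw": [2,2,2,2,2,2,2],
  "slide": [
    [0,-2,0],
    [0,-3,0],
    [0,-4,0],
    [0,-4,0],
    [0,-3,0],
    [0,0,0],
    [0,0,0]
  ],
  "rot": [
    [0,0,0],
    [0,0,0],
    [0,0,0],
    [0,0,0],
    [0,0,0],
    [0,0,0],
    [0,0,0]
  ]
}}

```text
time: 21.77
position: [0.595, 0.229, 0.1937]
tcp_rot: [-0.473, 0.469, -0.527, 0.529]
contact_force: [-0.3, 0.5, -1.5]
finger_gap: 0.329
```

```bash
python3 look.py b|head -6;python3 plan.py .606 -.066 .15 8.5
```

```text
[363.2  98.3] [ 0.8743 -0.1311  0.0182] 0.0009
[198.1 153.4] [0.7213 0.361  0.0165] 0.0004
[256.7 190.5] [0.5915 0.1674 0.1771] 0.0036
[275.6 221.4] [0.5146 0.1348 0.0189] 0.0007
[272.4 249.6] [0.4323 0.1454 0.0191] 0.0011
full tip [0.607  0.1892] jaw yaw -4.6 axis pt [0.60911894 0.24747376] n 348 origin from tip [0.612  0.2515]
t=21.87 p=[0.5927 0.2285 0.1888] yaw=-6.6 tilt=0.1 gap=0.328 F=[-0.2 -0.  -2.1] q6=0.32
rot total -15.1: 3 rows of -5.02
slide@now total [29.1   3.88  4.69] n 8 per row [3.638 0.486 0.586]
slide@after total [29.32  3.88 -3.03] n 8 per row [ 3.665  0.486 -0.379]
```

View pics/s_b.png

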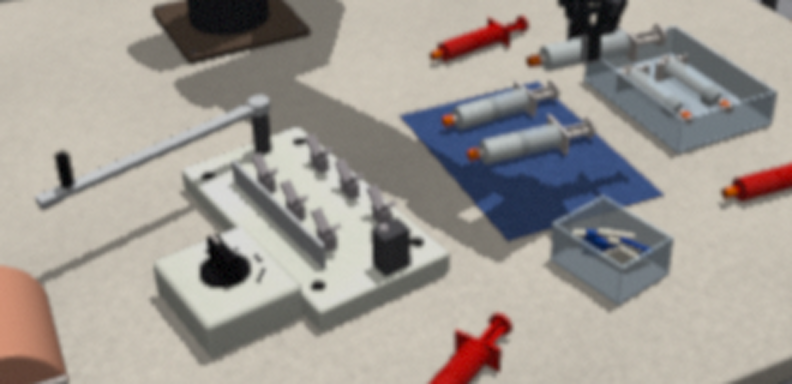

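Held; the two views put the tip 12 mm below the TCP. I'll carry it to slot 3.

Request:
{"api": "step_arm", "payload": {
  "claw": [2,2,2,2,2,2,2,2],
  "slide": [
    [0,0,0],
    [0,0,0],
    [0,0,0],
    [2,0,-0.2],
    [3.7,0.5,-0.4],
    [3.7,0.5,-0.4],
    [3.7,0.5,-0.4],
    [3.7,0.5,-0.4]
  ],
  "rot": [
    [0,-5,0],
    [0,-5,0],
    [0,-5,0],
    [0,0,0],
    [0,0,0],
    [0,0,0],
    [0,0,0],
    [0,0,0]
  ]
}}

```text
time: 22.53
position: [0.5987, 0.0586, 0.167]
tcp_rot: [-0.535, 0.537, -0.463, 0.46]
contact_force: [1.6, -0.4, -0.9]
finger_gap: 0.332
```

Request:
{"api": "step_arm", "payload": {
  "claw": [2,2,2,2,2,2,2],
  "slide": [
    [3.7,0.5,-0.4],
    [3.7,0.5,-0.4],
    [3,0.5,-0.3],
    [2.2,0.4,-0.2],
    [0,0,0],
    [0,0,0],
    [0,0,0]
  ],
  "rot": [
    [0,0,0],
    [0,0,0],
    [0,0,0],
    [0,0,0],
    [0,0,0],
    [0,0,0],
    [0,0,0]
  ]
}}

```text
time: 23.12
position: [0.6052, -0.0659, 0.1494]
tcp_rot: [-0.535, 0.536, -0.463, 0.461]
contact_force: [-0.5, 0.2, -0.8]
finger_gap: 0.33
```

```bash
python3 look.py c|head -6;python3 plan.py .606 -.066 .084 8.5
```

```text
[363.2  98.3] [ 0.8743 -0.131   0.0182] 0.0011
[198.  153.4] [0.7212 0.3611 0.0161] 0.001
[275.5 221.2] [0.5152 0.1351 0.0192] 0.0006
[272.4 249.6] [0.4323 0.1454 0.0191] 0.0011
[248.6 308.6] [0.2632 0.2191 0.0164] 0.0012
full tip [0.5154 0.1355] jaw yaw -5.4 axis pt [0.52105874 0.19298531] n 317 origin from tip [0.5213 0.1977]
t=23.22 p=[ 0.6058 -0.0653  0.1505] yaw=8.5 tilt=0.1 gap=0.330 F=[-0.7  0.9 -1.7] q6=-0.42
rot total 0.0: 0 rows of 0.02
slide@now total [0.07 6.65 0.01] n 2 per row [0.036 3.327 0.006]
slide@after total [0.07 6.65 0.01] n 2 per row [0.036 3.327 0.006]
```

Request:
{"api": "step_arm", "payload": {
  "claw": [2,2,2,2,2,2,2],
  "slide": [
    [0,3,0],
    [0,1.5,0],
    [0,0.8,0],
    [0,0.5,0],
    [0,0.5,0],
    [0,0.3,0],
    [0,0,0]
  ],
  "rot": [
    [0,0,0],
    [0,0,0],
    [0,0,0],
    [0,0,0],
    [0,0,0],
    [0,0,0],
    [0,0,0]
  ]
}}

```text
time: 23.8
position: [0.6066, -0.0662, 0.0868]
tcp_rot: [0.536, -0.535, 0.462, -0.462]
contact_force: [-3.5, 1.3, 3.3]
finger_gap: 0.332
```

Request:
{"api": "step_arm", "payload": {
  "claw": [4.5,4.5,4.5,4.5,4.5,4.5,4.5],
  "slide": [
    [0,0,0],
    [0,0,0],
    [0,0,0],
    [0,-2,0],
    [0,-3,0],
    [0,-4,0],
    [0,-2,0]
  ],
  "rot": [
    [0,0,0],
    [0,0,0],
    [0,0,0],
    [0,0,0],
    [0,0,0],
    [0,0,0],
    [0,0,0]
  ]
}}

```text
time: 24.38
position: [0.6081, -0.0673, 0.2003]
tcp_rot: [0.536, -0.534, 0.46, -0.464]
contact_force: [1.6, -0.3, 1.4]
finger_gap: 0.526
```

```bash
python3 plan.py .5215 .1975 .12 -5.4
```

```text
t=24.38 p=[ 0.6081 -0.0673  0.2003] yaw=8.4 tilt=0.4 gap=0.526 F=[ 1.6 -0.3  1.4] q6=-0.42
rot total 13.8: 2 rows of 6.92
slide@now total [-27.46   8.03  -4.68] n 8 per row [-3.432  1.004 -0.585]
slide@after total [-25.54   8.03 -11.11] n 8 per row [-3.193  1.004 -1.389]
```

Request:
{"api": "step_arm", "payload": {
  "claw": [5,5,5,5,5,5,5,5],
  "slide": [
    [-3.4,0.5,-0.6],
    [-3.4,0.5,-0.6],
    [-3.4,1,-0.6],
    [-3.4,1,-0.6],
    [-3.4,1,-0.6],
    [-3.4,1,-0.6],
    [-3.4,1,-0.6],
    [-3.4,1,-0.6]
  ],
  "rot": [
    [0,0,0],
    [0,0,0],
    [0,0,0],
    [0,0,0],
    [0,0,0],
    [0,0,0],
    [0,0,0],
    [0,6.9,0]
  ]
}}

```text
time: 25.05
position: [0.5185, 0.1968, 0.1254]
tcp_rot: [0.507, -0.506, 0.493, -0.494]
contact_force: [0.6, 0.2, -0.6]
finger_gap: 0.586
```

Request:
{"api": "step_arm", "payload": {
  "claw": [5,5,5,5],
  "slide": [
    [0,0,0],
    [0,0,0],
    [0,0,0],
    [0,0,0]
  ],
  "rot": [
    [0,6.9,0],
    [0,0,0],
    [0,0,0],
    [0,0,0]
  ]
}}

```text
time: 25.38
position: [0.5197, 0.1948, 0.126]
tcp_rot: [-0.477, 0.476, -0.522, 0.523]
contact_force: [0.6, 0.7, -0.0]
finger_gap: 0.585
```

```bash
python3 look.py d;python3 plan.py .521 .1975 .027 -5.4
```

```text
[363.2  98.3] [ 0.8744 -0.1312  0.0179] 0.0009
[198.1 153.3] [0.7214 0.3607 0.0164] 0.0011
[366.2 183.1] [ 0.6156 -0.1291  0.0717] 0.0012
[275.2 221.2] [0.5149 0.1354 0.018 ] 0.0021
[272.4 249.6] [0.4323 0.1454 0.0191] 0.0011
full tip [0.5154 0.1364] jaw yaw -5.0 axis pt [0.5190286  0.19663332] n 352 origin from tip [0.5209 0.1986]
full tip [0.4326 0.1461] jaw yaw -2.3 axis pt [0.43680578 0.20321028] n 320 origin from tip [0.4351 0.2085]
t=25.48 p=[0.5197 0.1944 0.126 ] yaw=-5.4 tilt=0.1 gap=0.585 F=[0.  0.8 0.3] q6=0.27
rot total 0.0: 0 rows of 0.04
slide@now total [-0.32  9.9   0.1 ] n 3 per row [-0.105  3.3    0.033]
slide@after total [-0.32  9.9   0.1 ] n 3 per row [-0.106  3.3    0.033]
```

View pics/s_d.png

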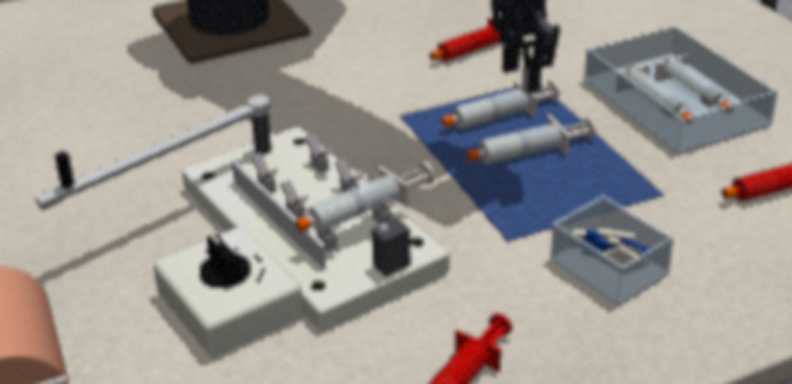

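Slot 3 is seated, with the tip at 72 mm like the spent one before it. Now the middle full syringe.

Request:
{"api": "step_arm", "payload": {
  "claw": [5,5,5,5,5,5],
  "slide": [
    [-0.3,4,0.1],
    [0,3,0],
    [0,1.9,0],
    [0,1,0],
    [0,0,0],
    [0,0,0]
  ],
  "rot": [
    [0,0,0],
    [0,0,0],
    [0,0,0],
    [0,0,0],
    [0,0,0],
    [0,0,0]
  ]
}}

```text
time: 25.98
position: [0.5207, 0.1978, 0.0268]
tcp_rot: [-0.476, 0.476, -0.523, 0.523]
contact_force: [-0.2, -0.0, -0.8]
finger_gap: 0.59
```

Request:
{"api": "step_arm", "payload": {
  "claw": [2,2,2,2,2,2,2],
  "slide": [
    [0,0,0],
    [0,0,0],
    [0,0,0],
    [0,0,0],
    [0,0,0],
    [0,0,0],
    [0,0,0]
  ],
  "rot": [
    [0,0,0],
    [0,0,0],
    [0,0,0],
    [0,0,0],
    [0,0,0],
    [0,0,0],
    [0,0,0]
  ],
  "squeeze": 50
}}

```text
time: 26.57
position: [0.522, 0.1985, 0.0286]
tcp_rot: [-0.477, 0.475, -0.522, 0.524]
contact_force: [-0.5, -1.3, 6.3]
finger_gap: 0.332
```

Request:
{"api": "step_arm", "payload": {
  "claw": [2,2,2,2,2,2,2],
  "slide": [
    [0,-2,0],
    [0,-3,0],
    [0,-4,0],
    [0,-4,0],
    [0,-3,0],
    [0,0,0],
    [0,0,0]
  ],
  "rot": [
    [0,0,0],
    [0,0,0],
    [0,0,0],
    [0,0,0],
    [0,0,0],
    [0,0,0],
    [0,0,0]
  ]
}}

```text
time: 27.15
position: [0.5214, 0.1986, 0.1894]
tcp_rot: [-0.478, 0.474, -0.522, 0.524]
contact_force: [-0.3, -0.2, -0.9]
finger_gap: 0.328
```

```bash
python3 look.py e;python3 plan.py .540 -.076 .15 8.5
```

```text
[363.1  98.2] [ 0.8745 -0.131   0.0183] 0.0005
[198.1 153.4] [0.7213 0.361  0.0161] 0.0004
[366.3 183.2] [ 0.6154 -0.1294  0.0716] 0.0011
[270.2 218.2] [0.5183 0.1339 0.1764] 0.0021
[272.5 249.5] [0.4327 0.1452 0.0193] 0.001
full tip [0.5245 0.1509] jaw yaw -11.0 axis pt [0.52685726 0.21013471] n 329 origin from tip [0.5364 0.2122]
full tip [0.4328 0.1458] jaw yaw -7.3 axis pt [0.43523055 0.2044565 ] n 335 origin from tip [0.4408 0.2078]
t=27.25 p=[0.5191 0.1981 0.1852] yaw=-5.4 tilt=0.1 gap=0.330 F=[ 0.4  0.2 -1.8] q6=0.28
rot total -13.9: 2 rows of -6.93
slide@now total [27.1   3.52  4.64] n 7 per row [3.871 0.502 0.663]
slide@after total [27.42  3.52 -1.98] n 7 per row [ 3.917  0.502 -0.283]
```

Request:
{"api": "step_arm", "payload": {
  "claw": [2,2,2,2,2,2,2,2],
  "slide": [
    [0,0,0],
    [0,0,0],
    [2,0,-0.1],
    [3.9,0.5,-0.3],
    [3.9,0.5,-0.3],
    [3.9,0.5,-0.3],
    [3.9,0.5,-0.3],
    [3.9,0.5,-0.3]
  ],
  "rot": [
    [0,-6.9,0],
    [0,-6.9,0],
    [0,0,0],
    [0,0,0],
    [0,0,0],
    [0,0,0],
    [0,0,0],
    [0,0,0]
  ]
}}

```text
time: 27.92
position: [0.534, -0.0181, 0.1584]
tcp_rot: [-0.535, 0.536, -0.463, 0.46]
contact_force: [1.2, 1.0, 0.0]
finger_gap: 0.331
```

Request:
{"api": "step_arm", "payload": {
  "claw": [2,2,2,2,2,2],
  "slide": [
    [3.9,0.5,-0.3],
    [2,0.3,-0.1],
    [0,0.2,0],
    [0,0,0],
    [0,0,0],
    [0,0,0]
  ],
  "rot": [
    [0,0,0],
    [0,0,0],
    [0,0,0],
    [0,0,0],
    [0,0,0],
    [0,0,0]
  ]
}}

```text
time: 28.42
position: [0.5399, -0.0744, 0.1503]
tcp_rot: [-0.536, 0.536, -0.462, 0.461]
contact_force: [0.1, -0.2, -1.0]
finger_gap: 0.332
```

```bash
python3 plan.py .540 -.076 .081 8.5
```

```text
t=28.42 p=[ 0.5399 -0.0744  0.1503] yaw=8.5 tilt=0.1 gap=0.332 F=[ 0.1 -0.2 -1. ] q6=-0.47
rot total 0.0: 0 rows of 0.02
slide@now total [ 0.16  6.93 -0.01] n 2 per row [ 0.08   3.467 -0.006]
slide@after total [ 0.16  6.93 -0.01] n 2 per row [ 0.08   3.467 -0.006]
```

Request:
{"api": "step_arm", "payload": {
  "claw": [2,2,2,2,2,2,2,2],
  "slide": [
    [0.1,3,0],
    [0,1.5,0],
    [0,0.8,0],
    [0,0.5,0],
    [0,0.5,0],
    [0,0.3,0],
    [0,0.3,0],
    [0,0,0]
  ],
  "rot": [
    [0,0,0],
    [0,0,0],
    [0,0,0],
    [0,0,0],
    [0,0,0],
    [0,0,0],
    [0,0,0],
    [0,0,0]
  ]
}}

```text
time: 29.08
position: [0.5409, -0.0767, 0.0825]
tcp_rot: [0.536, -0.535, 0.462, -0.462]
contact_force: [-1.1, -0.7, -0.6]
finger_gap: 0.332
```

Request:
{"api": "step_arm", "payload": {
  "claw": [4.5,4.5,4.5,4.5,4.5,4.5,4.5],
  "slide": [
    [0,0,0],
    [0,0,0],
    [0,0,0],
    [0,-2,0],
    [0,-3,0],
    [0,-4,0],
    [0,-2,0]
  ],
  "rot": [
    [0,0,0],
    [0,0,0],
    [0,0,0],
    [0,0,0],
    [0,0,0],
    [0,0,0],
    [0,0,0]
  ]
}}

```text
time: 29.67
position: [0.5424, -0.0773, 0.1972]
tcp_rot: [0.536, -0.535, 0.46, -0.464]
contact_force: [0.7, -0.8, 0.1]
finger_gap: 0.532
```

```bash
python3 look.py f;python3 plan.py .431 .2085 .12 1
```

```text
[363.3  98.4] [ 0.8741 -0.1313  0.018 ] 0.0013
[198.1 153.5] [0.7211 0.3613 0.0159] 0.0
[272.4 249.6] [0.4323 0.1454 0.0191] 0.0011
[248.6 308.6] [0.2633 0.219  0.0173] 0.0013
full tip [0.4326 0.1461] jaw yaw 1.1 axis pt [0.43132553 0.20251676] n 326 origin from tip [0.4313 0.2086]
t=29.77 p=[ 0.5438 -0.0778  0.1985] yaw=8.4 tilt=0.7 gap=0.523 F=[-0.1  0.3 -0. ] q6=-0.47
rot total 7.4: 2 rows of 3.72
slide@now total [-29.97   7.85  -6.95] n 8 per row [-3.747  0.981 -0.869]
slide@after total [-28.82   7.85 -10.77] n 8 per row [-3.602  0.981 -1.347]
```

View pics/s_f.png

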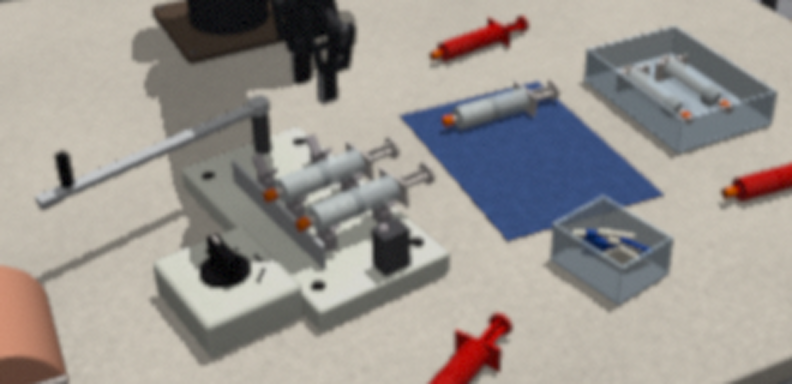

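Slots 2 and 3 are filled. Now the near full syringe.

Request:
{"api": "step_arm", "payload": {
  "claw": [5,5,5,5,5,5,5,5],
  "slide": [
    [-3.7,0.5,-0.9],
    [-3.7,0.5,-0.9],
    [-3.7,1,-0.9],
    [-3.7,1,-0.9],
    [-3.7,1,-0.9],
    [-3.7,1,-0.8],
    [-3.7,1,-0.8],
    [-3.7,1,-0.8]
  ],
  "rot": [
    [0,0,0],
    [0,0,0],
    [0,0,0],
    [0,0,0],
    [0,0,0],
    [0,0,0],
    [0,3.7,0],
    [0,3.7,0]
  ]
}}

```text
time: 30.43
position: [0.4294, 0.2079, 0.121]
tcp_rot: [-0.503, 0.504, -0.497, 0.496]
contact_force: [1.7, 0.2, -0.4]
finger_gap: 0.587
```

Request:
{"api": "step_arm", "payload": {
  "claw": [5,5,5,5],
  "slide": [
    [0,0,0],
    [0,0,0],
    [0,0,0],
    [0,0,0]
  ],
  "rot": [
    [0,0,0],
    [0,0,0],
    [0,0,0],
    [0,0,0]
  ]
}}

```text
time: 30.77
position: [0.4319, 0.2059, 0.1225]
tcp_rot: [0.504, -0.504, 0.496, -0.496]
contact_force: [0.8, -0.5, -0.0]
finger_gap: 0.581
```

```bash
python3 look.py g;python3 plan.py .431 .208 .027 1
```

```text
[363.2  98.3] [ 0.8744 -0.1312  0.0179] 0.0009
[198.4 153.4] [0.7215 0.3605 0.0163] 0.0005
[366.1 183.1] [ 0.6156 -0.1289  0.0719] 0.0012
[370.9 205.9] [ 0.5507 -0.1404  0.0716] 0.0008
t=30.87 p=[0.4321 0.2056 0.1227] yaw=0.9 tilt=0.1 gap=0.586 F=[-0.9  0.2  0.7] q6=0.22
rot total -0.1: 0 rows of -0.08
slide@now total [-0.24  9.57 -0.11] n 3 per row [-0.08   3.19  -0.037]
slide@after total [-0.24  9.57 -0.11] n 3 per row [-0.08   3.19  -0.037]
```

Request:
{"api": "step_arm", "payload": {
  "claw": [5,5,5,5,5,5],
  "slide": [
    [-0.2,4,-0.1],
    [0,2.8,0],
    [0,1.7,0],
    [0,1,0],
    [0,0,0],
    [0,0,0]
  ],
  "rot": [
    [0,0,0],
    [0,0,0],
    [0,0,0],
    [0,0,0],
    [0,0,0],
    [0,0,0]
  ]
}}

```text
time: 31.37
position: [0.4309, 0.2082, 0.0277]
tcp_rot: [0.504, -0.504, 0.496, -0.496]
contact_force: [0.4, 0.2, -0.0]
finger_gap: 0.588
```

Request:
{"api": "step_arm", "payload": {
  "claw": [2,2,2,2,2,2,2],
  "slide": [
    [0,0,0],
    [0,0,0],
    [0,0,0],
    [0,0,0],
    [0,0,0],
    [0,0,0],
    [0,0,0]
  ],
  "rot": [
    [0,0,0],
    [0,0,0],
    [0,0,0],
    [0,0,0],
    [0,0,0],
    [0,0,0],
    [0,0,0]
  ],
  "squeeze": 50
}}

```text
time: 31.95
position: [0.4319, 0.2089, 0.0292]
tcp_rot: [0.506, -0.504, 0.494, -0.496]
contact_force: [0.5, -1.6, 7.1]
finger_gap: 0.33
```

Request:
{"api": "step_arm", "payload": {
  "claw": [2,2,2,2,2,2,2],
  "slide": [
    [0,-2,0],
    [0,-3,0],
    [0,-4,0],
    [0,-4,0],
    [0,-3,0],
    [0,0,0],
    [0,0,0]
  ],
  "rot": [
    [0,0,0],
    [0,0,0],
    [0,0,0],
    [0,0,0],
    [0,0,0],
    [0,0,0],
    [0,0,0]
  ]
}}

```text
time: 32.53
position: [0.4314, 0.2091, 0.1899]
tcp_rot: [0.506, -0.503, 0.494, -0.496]
contact_force: [-0.6, -0.2, -1.6]
finger_gap: 0.329
```

```bash
python3 look.py h;python3 plan.py .475 -.0855 .15 8.5
```

```text
[363.2  98.3] [ 0.8743 -0.131   0.0182] 0.0011
[198.1 153.4] [0.7212 0.3609 0.0161] 0.0007
[366.3 183.2] [ 0.6155 -0.129   0.0722] 0.0003
[370.9 205.9] [ 0.5507 -0.1404  0.0716] 0.0008
t=32.63 p=[0.4292 0.2085 0.186 ] yaw=1.0 tilt=0.1 gap=0.328 F=[-0.1  0.6 -0.7] q6=0.22
rot total -7.5: 2 rows of -3.73
slide@now total [29.48  3.6   4.04] n 8 per row [3.685 0.45  0.505]
slide@after total [29.75  3.6   0.19] n 8 per row [3.719 0.45  0.023]
```

Request:
{"api": "step_arm", "payload": {
  "claw": [2,2,2,2,2,2,2,2],
  "slide": [
    [0,0,0],
    [0,0,0],
    [2,0,0],
    [3.7,0.5,0],
    [3.7,0.5,0],
    [3.7,0.5,0],
    [3.7,0.5,0],
    [3.7,0.5,0]
  ],
  "rot": [
    [0,-3.7,0],
    [0,-3.7,0],
    [0,0,0],
    [0,0,0],
    [0,0,0],
    [0,0,0],
    [0,0,0],
    [0,0,0]
  ]
}}

```text
time: 33.3
position: [0.4586, 0.0047, 0.1595]
tcp_rot: [-0.535, 0.536, -0.463, 0.46]
contact_force: [1.1, 0.2, -1.7]
finger_gap: 0.334
```

Request:
{"api": "step_arm", "payload": {
  "claw": [2,2,2,2,2,2,2],
  "slide": [
    [3.7,0.5,0],
    [3.7,0.5,0],
    [1.8,0.1,0.2],
    [0,0,0],
    [0,0,0],
    [0,0,0],
    [0,0,0]
  ],
  "rot": [
    [0,0,0],
    [0,0,0],
    [0,0,0],
    [0,0,0],
    [0,0,0],
    [0,0,0],
    [0,0,0]
  ]
}}

```text
time: 33.88
position: [0.475, -0.0834, 0.1503]
tcp_rot: [-0.536, 0.536, -0.462, 0.461]
contact_force: [-0.1, 0.8, -0.6]
finger_gap: 0.336
```

```bash
python3 look.py i; python3 plan.py .475 -.0855 .081 8.5
```

```text
[363.2  98.3] [ 0.8744 -0.1312  0.0177] 0.0009
[198.2 153.4] [0.7214 0.3609 0.0162] 0.0001
[366.3 183.2] [ 0.6154 -0.1291  0.0719] 0.0005
[248.6 308.6] [0.2631 0.2187 0.0169] 0.0006
t=33.98 p=[ 0.4755 -0.0835  0.151 ] yaw=8.5 tilt=0.0 gap=0.334 F=[ 0.3  0.3 -1.5] q6=-0.53
rot total 0.0: 0 rows of 0.05
slide@now total [ 0.19  7.   -0.08] n 2 per row [ 0.094  3.498 -0.038]
slide@after total [ 0.19  7.   -0.07] n 2 per row [ 0.094  3.498 -0.037]
```

Request:
{"api": "step_arm", "payload": {
  "claw": [2,2,2,2,2,2,2,2],
  "slide": [
    [0.2,3,0],
    [0,1.5,0],
    [0,0.8,0],
    [0,0.5,0],
    [0,0.5,0],
    [0,0.3,0],
    [0,0.3,0],
    [0,0,0]
  ],
  "rot": [
    [0,0,0],
    [0,0,0],
    [0,0,0],
    [0,0,0],
    [0,0,0],
    [0,0,0],
    [0,0,0],
    [0,0,0]
  ]
}}

```text
time: 34.65
position: [0.4766, -0.0869, 0.0833]
tcp_rot: [0.536, -0.535, 0.462, -0.462]
contact_force: [-2.6, 1.1, 1.9]
finger_gap: 0.332
```

Request:
{"api": "step_arm", "payload": {
  "claw": [4.5,4.5,4.5,4.5,4.5,4.5,4.5],
  "slide": [
    [0,0,0],
    [0,0,0],
    [0,0,0],
    [0,-2,0],
    [0,-3,0],
    [0,-4,0],
    [0,-3,0]
  ],
  "rot": [
    [0,0,0],
    [0,0,0],
    [0,0,0],
    [0,0,0],
    [0,0,0],
    [0,0,0],
    [0,0,0]
  ]
}}

```text
time: 35.23
position: [0.4765, -0.0869, 0.2048]
tcp_rot: [0.536, -0.535, 0.461, -0.462]
contact_force: [1.0, -0.5, 0.1]
finger_gap: 0.524
```

```bash
python3 look.py j; python3 plan.py .47 -.3345 .2 -75
```

```text
[362.9  98.4] [ 0.874  -0.1306  0.0177] 0.0002
[198.1 153.4] [0.7211 0.3607 0.0162] 0.0012
[366.1 183.1] [ 0.6156 -0.1289  0.0719] 0.0012
[248.6 308.6] [0.2632 0.2191 0.0164] 0.0012
t=35.33 p=[ 0.4797 -0.0882  0.2093] yaw=8.5 tilt=0.8 gap=0.528 F=[ 0.6 -0.   0.6] q6=-0.54
rot total 83.5: 12 rows of 6.95
slide@now total [24.22  0.93 -4.58] n 7 per row [ 3.46   0.132 -0.654]
slide@after total [ 7.31  0.93 23.54] n 7 per row [1.044 0.132 3.363]
```

View pics/s_j.png

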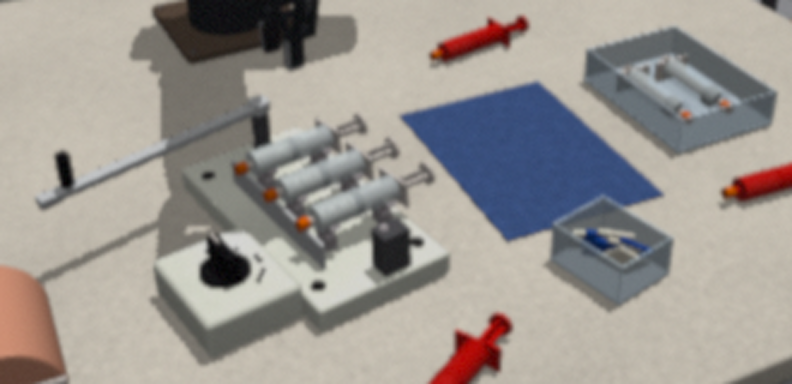

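All three full syringes are seated. Next I locate the keeper post more exactly.

Run:
```python
from meas import *
z=cloud(t)[...,2]
k=(z>0.131)&(z<.15); k[:, :430]=0;k[:,465:]=0;k[:220]=0;k[245:]=0
uv=np.argwhere(k)[:,::-1]; print(len(uv),uv.mean(0),onz(t,uv,.138).mean(0),np.median(z[k]))
# scene: post blob
g=cv2.cvtColor(s["img"],cv2.COLOR_RGB2GRAY); Ps=cloud(s)
k2=(Ps[...,2]>.10)&(np.hypot(Ps[...,0]-.47,Ps[...,1]+.337)<.03)&(g<60)
uv2=np.argwhere(k2)[:,::-1]; print(len(uv2),uv2.min(0),uv2.max(0),Ps[k2].mean(0),Ps[k2][:,2].max())
# triangulate axis mid-top: top-of-post pixel in scene
for zz in(.105,.121,.138):
    print(zz,proj(s,[[.468,-.3385,zz]]),proj(t,[[.468,-.3385,zz]]))
cv2.imwrite("pics/sp.png",cv2.resize(s["img"][185:240,150:230,::-1],None,fx=8,fy=8,interpolation=cv2.INTER_CUBIC))
k=(z>0.085)&(z<.115); k[:, :350]=0;k[:,440:]=0;k[:222]=0;k[270:]=0
W=onz(t,np.argwhere(k)[:,::-1],.098); r=yaw_of(W[:,:2]); print("keeper",r,np.degrees(np.arctan2(r[1],r[0])))
```

```text
26 [447.19230769 232.46153846] [ 0.47084571 -0.33648424  0.138     ] 0.13669130400342755
60 [174 204] [179 217] [ 0.47400175 -0.33958158  0.12071955] 0.14149701368646117
0.105 [[177.48971823 214.53658654]] [[445.02274947 233.55395984]]
0.121 [[176.40812043 209.36250459]] [[446.43984205 233.52999328]]
0.138 [[175.24231002 203.78557141]] [[447.98173702 233.50391599]]
keeper [ 0.26713404 -0.9636594   0.43655553 -0.21256362] -74.5062
```

View pics/sp.png

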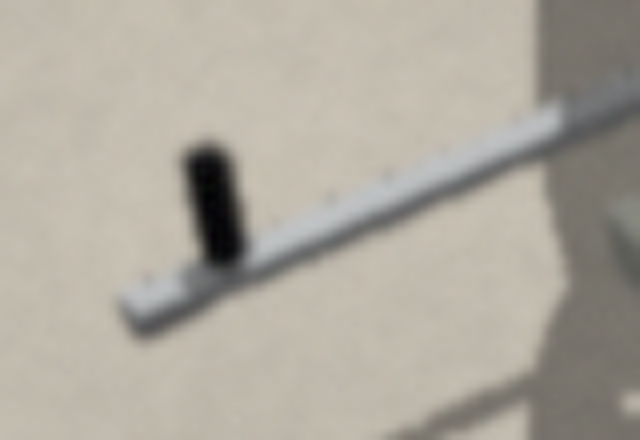

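Both views agree on the post at about (0.469, -0.338), with the bar at -75°. I'll grip it with the jaws tangential (yaw 15°).

```bash
python3 plan.py .469 -.338 .2 15
```

```text
t=35.43 p=[ 0.4766 -0.087   0.2035] yaw=8.4 tilt=0.2 gap=0.528 F=[ 0.1  0.8 -0.3] q6=-0.54
rot total -6.6: 1 rows of -6.56
slide@now total [24.71  0.35 -4.44] n 7 per row [ 3.531  0.049 -0.634]
slide@after total [24.05  0.35 -7.23] n 7 per row [ 3.435  0.049 -1.033]
```

Request:
{"api": "step_arm", "payload": {
  "claw": [4.5,4.5,4.5,4.5,4.5,4.5,4.5,4.5],
  "slide": [
    [3.5,0,-0.6],
    [3.5,0,-0.6],
    [3.5,0,-0.6],
    [3.5,0,-0.6],
    [3.5,0,-0.6],
    [3.5,0,-0.7],
    [3.7,0,-0.7],
    [0,0,0]
  ],
  "rot": [
    [0,0,0],
    [0,0,0],
    [0,0,0],
    [0,0,0],
    [0,0,0],
    [0,0,0],
    [0,-6.6,0],
    [0,0,0]
  ]
}}

```text
time: 36.1
position: [0.4673, -0.3426, 0.2]
tcp_rot: [-0.56, 0.562, -0.431, 0.43]
contact_force: [-1.0, 1.1, -0.0]
finger_gap: 0.529
```

Request:
{"api": "step_arm", "payload": {
  "claw": [4.5,4.5,4.5],
  "slide": [
    [0,0,0],
    [0,0,0],
    [0,0,0]
  ],
  "rot": [
    [0,0,0],
    [0,0,0],
    [0,0,0]
  ]
}}

```text
time: 36.35
position: [0.4685, -0.336, 0.2008]
tcp_rot: [0.561, -0.561, 0.431, -0.429]
contact_force: [-0.1, 0.3, 0.9]
finger_gap: 0.527
```

```bash
python3 plan.py .469 -.338 .125 15
```

```text
t=36.35 p=[ 0.4685 -0.336   0.2008] yaw=15.1 tilt=0.2 gap=0.527 F=[-0.1  0.3  0.9] q6=-1.06
rot total 0.1: 0 rows of 0.06
slide@now total [0.21 7.58 0.  ] n 2 per row [1.030e-01 3.792e+00 1.000e-03]
slide@after total [0.21 7.58 0.  ] n 2 per row [1.030e-01 3.792e+00 1.000e-03]
```

Request:
{"api": "step_arm", "payload": {
  "claw": [4.5,4.5,4.5,4.5],
  "slide": [
    [0.2,3.5,0],
    [0,2.5,0],
    [0,1.5,0],
    [0,0,0]
  ],
  "rot": [
    [0,0,0],
    [0,0,0],
    [0,0,0],
    [0,0,0]
  ]
}}

```text
time: 36.68
position: [0.4674, -0.3357, 0.1225]
tcp_rot: [0.562, -0.561, 0.433, -0.427]
contact_force: [-0.7, 1.0, -0.3]
finger_gap: 0.523
```

Request:
{"api": "step_arm", "payload": {
  "claw": [1,1,1,1,1,1,1],
  "slide": [
    [0,0,0],
    [0,0,0],
    [0,0,0],
    [0,0,0],
    [0,0,0],
    [0,0,0],
    [0,0,0]
  ],
  "rot": [
    [0,0,0],
    [0,0,0],
    [0,0,0],
    [0,0,0],
    [0,0,0],
    [0,0,0],
    [0,0,0]
  ],
  "squeeze": 30
}}

```text
time: 37.27
position: [0.47, -0.3397, 0.129]
tcp_rot: [0.561, -0.561, 0.43, -0.431]
contact_force: [-1.4, 3.3, 6.3]
finger_gap: 0.177
```

```bash
python3 plan.py .469 -.338 .125 15
```

```text
t=37.27 p=[ 0.47   -0.3397  0.129 ] yaw=15.0 tilt=0.1 gap=0.177 F=[-1.4  3.3  6.3] q6=-1.06
rot total 0.0: 0 rows of 0.04
slide@now total [-0.19  0.4  -0.06] n 1 per row [-0.194  0.402 -0.056]
slide@after total [-0.19  0.4  -0.06] n 1 per row [-0.194  0.402 -0.056]
```

Request:
{"api": "step_arm", "payload": {
  "claw": [1,1,1],
  "slide": [
    [0,-0.5,0],
    [0,0,0],
    [0,0,0]
  ],
  "rot": [
    [0,0,0],
    [0,0,0],
    [0,0,0]
  ]
}}

```text
time: 37.52
position: [0.4683, -0.3401, 0.1295]
tcp_rot: [-0.56, 0.562, -0.43, 0.43]
contact_force: [1.7, -5.1, -10.7]
finger_gap: 0.179
```

Request:
{"api": "step_arm", "payload": {
  "claw": [1,1,1,1,1,1,1,1],
  "slide": [
    [-0.06,0,1.76],
    [-0.06,0,1.76],
    [-0.06,0,1.76],
    [-0.06,0,1.76],
    [-0.06,0,1.76],
    [0,0,0],
    [0,0,0],
    [0,0,0]
  ],
  "rot": [
    [0,-4,0],
    [0,-4,0],
    [0,-4,0],
    [0,-4,0],
    [0,-4,0],
    [0,0,0],
    [0,0,0],
    [0,0,0]
  ]
}}

```text
time: 38.18
position: [0.5477, -0.3025, 0.1297]
tcp_rot: [-0.627, 0.627, -0.327, 0.326]
contact_force: [4.3, -4.0, -14.9]
finger_gap: 0.177
```

```bash
cat > arc.py <<'E'
import numpy as np,sys
from cell import read_state
p=np.array(read_state()['position']); 
h=np.array([.403,-.096]); d=p[:2]-h; print("ang",np.degrees(np.arctan2(d[1],d[0])).round(2),"r",np.linalg.norm(d).round(4))
E
python3 arc.py; python3 plan.py .47 -.338 .13 35
```

```text
ang -54.98 r 0.2521
t=38.18 p=[ 0.5477 -0.3025  0.1297] yaw=35.0 tilt=0.1 gap=0.177 F=[  4.3  -4.  -14.9] q6=-1.28
rot total -0.0: 0 rows of -0.03
slide@now total [-1.54 -0.03 -8.4 ] n 3 per row [-0.514 -0.01  -2.801]
slide@after total [-1.55 -0.03 -8.4 ] n 3 per row [-0.515 -0.01  -2.801]
```

Request:
{"api": "step_arm", "payload": {
  "claw": [1,1,1,1,1,1,1,1],
  "slide": [
    [-0.06,0.3,1.76],
    [-0.06,0.1,1.76],
    [-0.06,0,1.76],
    [-0.06,0,1.76],
    [-0.06,0,1.76],
    [-0.06,0,1.76],
    [-0.06,0,1.76],
    [-0.06,0,1.76]
  ],
  "rot": [
    [0,-4,0],
    [0,-4,0],
    [0,-4,0],
    [0,-4,0],
    [0,-4,0],
    [0,-4,0],
    [0,-4,0],
    [0,-4,0]
  ]
}}

```text
time: 38.85
position: [0.635, -0.1936, 0.1292]
tcp_rot: [0.694, -0.693, 0.142, -0.139]
contact_force: [-4.3, 2.1, -0.3]
finger_gap: 0.173
```

Request:
{"api": "step_arm", "payload": {
  "claw": [1,1,1,1,1,1,1,1],
  "slide": [
    [-0.06,0,1.76],
    [-0.06,0,1.76],
    [-0.06,0,1.76],
    [-0.06,0,1.76],
    [-0.06,0,1.76],
    [0,0,0],
    [0,0,0],
    [0,0,0]
  ],
  "rot": [
    [0,-4,0],
    [0,-4,0],
    [0,-4,0],
    [0,-4,0],
    [0,-4,0],
    [0,0,0],
    [0,0,0],
    [0,0,0]
  ]
}}

```text
time: 39.52
position: [0.6542, -0.1091, 0.1292]
tcp_rot: [0.707, -0.706, 0.021, -0.017]
contact_force: [-6.3, 1.3, 0.3]
finger_gap: 0.174
```

```bash
python3 arc.py; python3 plan.py .652 -.059 .128 98.5
```

```text
ang -2.97 r 0.2516
t=39.52 p=[ 0.6542 -0.1091  0.1292] yaw=87.0 tilt=0.3 gap=0.174 F=[-6.3  1.3  0.3] q6=-1.84
rot total -11.5: 2 rows of -5.77
slide@now total [-0.49  0.12  4.99] n 2 per row [-0.244  0.061  2.493]
slide@after total [0.52 0.12 4.98] n 2 per row [0.259 0.061 2.492]
```

Request:
{"api": "step_arm", "payload": {
  "claw": [1,1,1,1,1],
  "slide": [
    [-0.2,0,1.3],
    [-0.1,0,1.3],
    [0,0,0.9],
    [0,0,0.5],
    [0,0,0]
  ],
  "rot": [
    [0,-3,0],
    [0,-3,0],
    [0,-2,0],
    [0,-1,0],
    [0,0,0]
  ]
}}

```text
time: 39.93
position: [0.6531, -0.0705, 0.1294]
tcp_rot: [-0.705, 0.707, 0.038, -0.037]
contact_force: [-0.1, -3.1, -2.2]
finger_gap: 0.174
```

```bash
python3 arc.py; python3 plan.py .652 -.059 .128 98.5
```

```text
ang 5.82 r 0.2514
t=39.93 p=[ 0.6531 -0.0705  0.1294] yaw=96.1 tilt=0.2 gap=0.174 F=[-0.1 -3.1 -2.2] q6=-1.94
rot total -2.4: 1 rows of -2.44
slide@now total [0.01 0.14 1.15] n 1 per row [0.008 0.142 1.154]
slide@after total [0.06 0.14 1.15] n 1 per row [0.057 0.142 1.153]
```

Contact with the ball is beginning. I'll push on gently.

Request:
{"api": "step_arm", "payload": {
  "claw": [1,1,1,1,1,1],
  "slide": [
    [0,0,0.4],
    [0,0,0.4],
    [0,0,0.3],
    [0,0,0.2],
    [0,0,0],
    [0,0,0]
  ],
  "rot": [
    [0,-1,0],
    [0,-1,0],
    [0,-0.4,0],
    [0,0,0],
    [0,0,0],
    [0,0,0]
  ]
}}

```text
time: 40.43
position: [0.6516, -0.0588, 0.1293]
tcp_rot: [-0.703, 0.707, 0.053, -0.052]
contact_force: [-0.1, -6.4, -2.1]
finger_gap: 0.176
```

```bash
python3 arc.py; python3 plan.py .652 -.059 .128 98.5
```

```text
ang 8.51 r 0.2513
t=40.43 p=[ 0.6516 -0.0588  0.1293] yaw=98.5 tilt=0.3 gap=0.176 F=[-0.1 -6.4 -2.1] q6=-1.96
rot total -0.0: 0 rows of -0.03
slide@now total [ 0.04  0.13 -0.03] n 1 per row [ 0.041  0.132 -0.027]
slide@after total [ 0.04  0.13 -0.03] n 1 per row [ 0.041  0.132 -0.027]
```

Request:
{"api": "step_arm", "payload": {
  "claw": [1,1,1,1,1],
  "slide": [
    [0,0,0.3],
    [0,0,0.3],
    [0,0,0.2],
    [0,0,0],
    [0,0,0]
  ],
  "rot": [
    [0,0,0],
    [0,0,0],
    [0,0,0],
    [0,0,0],
    [0,0,0]
  ]
}}

```text
time: 40.85
position: [0.6515, -0.0582, 0.1294]
tcp_rot: [-0.699, 0.712, 0.054, -0.051]
contact_force: [3.1, -27.1, -6.7]
finger_gap: 0.176
```

```bash
python3 arc.py
```

```text
ang 8.66 r 0.2513
```

It met a hard stop: 27 N with no further motion. I'll relax and release, then check.

Request:
{"api": "step_arm", "payload": {
  "claw": [1,1,4.5,4.5,4.5,4.5,4.5,4.5],
  "slide": [
    [0,0,-0.5],
    [0,0,-0.3],
    [0,0,0],
    [0,0,0],
    [0,0,0],
    [0,-3,0],
    [0,-4,0],
    [0,-3,0]
  ],
  "rot": [
    [0,0,0],
    [0,0,0],
    [0,0,0],
    [0,0,0],
    [0,0,0],
    [0,0,0],
    [0,0,0],
    [0,0,0]
  ]
}}

```text
time: 41.52
position: [0.6512, -0.0549, 0.2305]
tcp_rot: [0.705, -0.705, -0.053, 0.052]
contact_force: [0.7, -0.5, -0.2]
finger_gap: 0.53
```

```bash
python3 plan.py .6235 -.2195 .19 98.5
```

```text
t=41.52 p=[ 0.6512 -0.0549  0.2305] yaw=98.5 tilt=0.0 gap=0.530 F=[ 0.7 -0.5 -0.2] q6=-1.96
rot total 0.0: 0 rows of 0.01
slide@now total [ -5.18   4.05 -15.86] n 5 per row [-1.036  0.81  -3.173]
slide@after total [ -5.18   4.05 -15.86] n 5 per row [-1.035  0.81  -3.173]
```

Request:
{"api": "step_arm", "payload": {
  "claw": [4.5,4.5,4.5,4.5,4.5,4.5,4.5],
  "slide": [
    [-1,0.4,-3.2],
    [-1,0.8,-3.2],
    [-1,0.8,-3.2],
    [-1,0.8,-3.2],
    [-1.2,0.8,-3.1],
    [0,0,0],
    [0,0,0]
  ],
  "rot": [
    [0,0,0],
    [0,0,0],
    [0,0,0],
    [0,0,0],
    [0,0,0],
    [0,0,0],
    [0,0,0]
  ]
}}

```text
time: 42.1
position: [0.6225, -0.2216, 0.1917]
tcp_rot: [0.706, -0.705, -0.051, 0.052]
contact_force: [0.1, 0.0, -0.0]
finger_gap: 0.531
```

```bash
python3 - <<'E'
from meas import *
cv2.imwrite("pics/s_k.png",cv2.resize(s["img"][160:300,150:350,::-1],None,fx=4,fy=4,interpolation=cv2.INTER_CUBIC))
P=cloud(s)
# keeper bar from scene depth: points 0.09<z<.103
hx=P-np.array([.403,-.096,0]); r=np.hypot(hx[...,0],hx[...,1])
k=(P[...,2]>.092)&(P[...,2]<.104)&(r>.03)&(r<.24)&(abs(np.degrees(np.arctan2(hx[...,1],hx[...,0]))-8.5)<8)
rr=yaw_of(P[k][:,:2]); print(k.sum(),np.degrees(np.arctan2(rr[1],rr[0])),rr)
E
python3 plan.py .6235 -.2195 .08 98.5
```

```text
301 7.3396006 [ 0.9918064   0.12775014  0.54072815 -0.07756327]
t=42.20 p=[ 0.6234 -0.2199  0.1928] yaw=98.5 tilt=0.0 gap=0.527 F=[-0.  -0.1  0.3] q6=-2.21
rot total -0.0: 0 rows of -0.02
slide@now total [1.000e-02 1.128e+01 4.000e-02] n 3 per row [0.004 3.758 0.012]
slide@after total [1.000e-02 1.128e+01 4.000e-02] n 3 per row [0.004 3.758 0.012]
```

View pics/s_k.png

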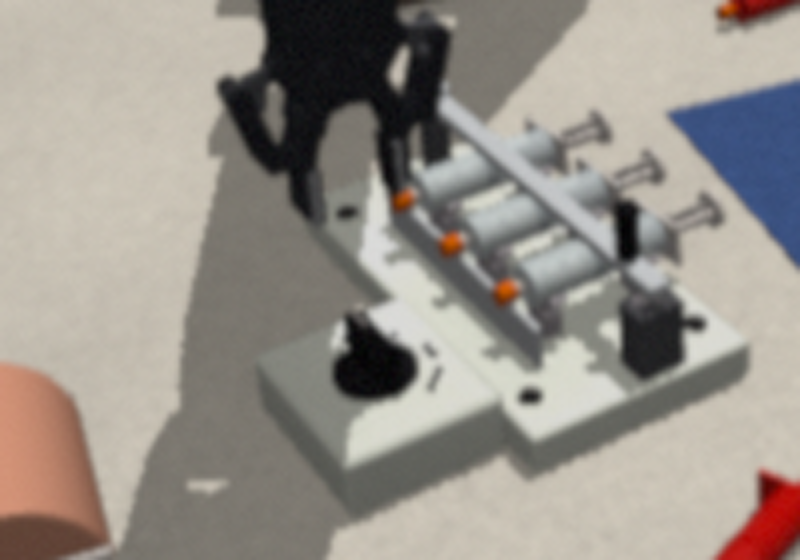

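```bash
cat > keep.py <<'E'
from meas import *
import sys
cv2.imwrite(f"pics/tk_{sys.argv[1]}.png",cv2.resize(t["img"][150:280,310:440,::-1],None,fx=4.6,fy=4.6,interpolation=cv2.INTER_CUBIC))
P=cloud(t); z=P[...,2]
k=(z>0.089)&(z<.112); k[:, :335]=0;k[:,372:]=0;k[:150]=0;k[265:]=0
uv=np.argwhere(k)[:,::-1]; W=onz(t,uv,.098); W=W[(W[:,0]<.63)&(W[:,0]>.43)]; r=yaw_of(W[:,:2]); print("keeper",len(W),r,np.degrees(np.arctan2(r[1],r[0])))
k=(z>0.131)&(z<.15); k[:, :335]=0;k[:,360:]=0;k[:150]=0;k[210:]=0
uv=np.argwhere(k)[:,::-1]; 
if len(uv): p=onz(t,uv,.138).mean(0); print("post",len(uv),p,"ang from hinge",np.degrees(np.arctan2(p[1]+.096,p[0]-.403)),np.degrees(np.arctan2(p[1]+.0943,p[0]-.4039)))
E
python3 keep.py 1
```

```text
keeper 429 [ 0.9906518   0.13641493  0.5339613  -0.07546256] 7.8404465
post 27 [ 0.65306597 -0.0580364   0.138     ] ang from hinge 8.632405014890185 8.280684148279969
```

View pics/tk_1.png

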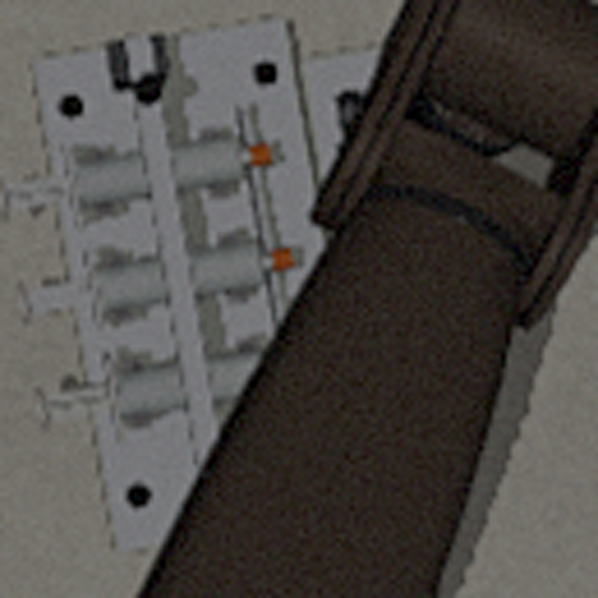

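Run:
```python
from meas import *
z=cloud(t)[...,2]; g=cv2.cvtColor(t["img"],cv2.COLOR_RGB2GRAY)
C=[];
for v in range(176,232):
    us=[u for u in range(336,358) if .090<z[v,u]<.106 and g[v,u]>85]
    if 4<=len(us)<=8: C.append((np.mean(us),v))
C=np.array(C); W=onz(t,C,.098)[:,:2]; r=yaw_of(W); th=np.degrees(np.arctan2(r[1],r[0])); print(len(C),th,r)
# line value in shaker frame
a=np.radians(8.5);R=np.array([[np.cos(a),-np.sin(a)],[np.sin(a),np.cos(a)]]);S=(W-np.array([.5424,-.0736]))@R
print(S[::6].round(4)); 
z0=np.median([z[int(v),int(u)] for u,v in C]);print(z0)
```

```text
56 8.273829 [ 0.9895916   0.14390421  0.55761606 -0.07186361]
[[ 0.0931 -0.001 ]
 [ 0.0761 -0.0008]
 [ 0.0589 -0.0015]
 [ 0.0421 -0.0005]
 [ 0.0251 -0.0004]
 [ 0.0082 -0.0002]
 [-0.0087 -0.    ]
 [-0.0256  0.0001]
 [-0.0424  0.0003]
 [-0.0595 -0.0009]]
0.09668937208992623
```

The keeper lies within 0.3° of the shaker's x axis (caught means under 1.15°), so it's caught. Now the knob, turned 90° clockwise to two dots.

Request:
{"api": "step_arm", "payload": {
  "claw": [4.5,4.5,4.5,4.5,4.5,4.5],
  "slide": [
    [0,3.7,0],
    [0,3.7,0],
    [0,2,0],
    [0,1,0],
    [0,0.7,0],
    [0,0,0]
  ],
  "rot": [
    [0,0,0],
    [0,0,0],
    [0,0,0],
    [0,0,0],
    [0,0,0],
    [0,0,0]
  ]
}}

```text
time: 42.9
position: [0.623, -0.2203, 0.0806]
tcp_rot: [0.705, -0.705, -0.052, 0.053]
contact_force: [-1.1, -0.1, 0.2]
finger_gap: 0.528
```

Request:
{"api": "step_arm", "payload": {
  "claw": [1.0,1.0,1.0,1.0,1.0,1.0,1.0,1.0],
  "slide": [
    [0,0,0],
    [0,0,0],
    [0,0,0],
    [0,0,0],
    [0,0,0],
    [0,0,0],
    [0,0,0],
    [0,0,0]
  ],
  "rot": [
    [0,0,0],
    [0,0,0],
    [0,0,0],
    [0,0,0],
    [0,0,0],
    [0,0,0],
    [0,0,0],
    [0,0,0]
  ],
  "squeeze": 25
}}

```text
time: 43.57
position: [0.6243, -0.2199, 0.0839]
tcp_rot: [0.706, -0.705, -0.053, 0.051]
contact_force: [-1.1, 4.9, 3.6]
finger_gap: 0.152
```

Request:
{"api": "step_arm", "payload": {
  "claw": [1.0,1.0,1.0,1.0,1.0,1.0,1.0,1.0],
  "slide": [
    [0,0,0],
    [0,0,0],
    [0,0,0],
    [0,0,0],
    [0,0,0],
    [0,0,0],
    [0,0,0],
    [0,0,0]
  ],
  "rot": [
    [0,6,0],
    [0,6,0],
    [0,6,0],
    [0,6,0],
    [0,6,0],
    [0,6,0],
    [0,6,0],
    [0,6,0]
  ]
}}

```text
time: 44.23
position: [0.6237, -0.2218, 0.0839]
tcp_rot: [-0.664, 0.665, -0.24, 0.241]
contact_force: [-3.1, 0.9, 4.6]
finger_gap: 0.155
```

Request:
{"api": "step_arm", "payload": {
  "claw": [1.0,1.0,1.0,1.0,1.0,1.0,1.0,1.0],
  "slide": [
    [0,0,0],
    [0,0,0],
    [0,0,0],
    [0,0,0],
    [0,0,0],
    [0,0,0],
    [0,0,0],
    [0,0,0]
  ],
  "rot": [
    [0,6,0],
    [0,6,0],
    [0,6,0],
    [0,6,0],
    [0,6,0],
    [0,6,0],
    [0,6,0],
    [0,0,0]
  ]
}}

```text
time: 44.9
position: [0.6222, -0.2226, 0.0839]
tcp_rot: [-0.533, 0.536, -0.463, 0.462]
contact_force: [-6.6, -2.2, 6.5]
finger_gap: 0.158
```

```bash
python3 plan.py .6235 -.2195 .19 8.5
```

```text
t=44.90 p=[ 0.6222 -0.2226  0.0839] yaw=8.3 tilt=0.2 gap=0.158 F=[-6.6 -2.2  6.5] q6=-0.64
rot total -0.2: 1 rows of -0.19
slide@now total [ -0.29 -10.61   0.17] n 3 per row [-0.096 -3.535  0.057]
slide@after total [ -0.29 -10.61   0.17] n 3 per row [-0.096 -3.535  0.057]
```

Now at yaw 8.3°, so the knob is at about two dots. I'll release, lift straight up and move away to look.

Request:
{"api": "step_arm", "payload": {
  "claw": [4,4,4,4,4,4,4,4],
  "slide": [
    [0,0,0],
    [0,0,0],
    [0,0,0],
    [0,0,0],
    [0,-3,0],
    [0,-4,0],
    [0,-4,0],
    [0,-4,0]
  ],
  "rot": [
    [0,0,0],
    [0,0,0],
    [0,0,0],
    [0,0,0],
    [0,0,0],
    [0,0,0],
    [0,0,0],
    [0,0,0]
  ]
}}

```text
time: 45.57
position: [0.6229, -0.2206, 0.2325]
tcp_rot: [0.536, -0.536, 0.462, -0.461]
contact_force: [0.8, -0.7, -0.2]
finger_gap: 0.469
```

Request:
{"api": "step_arm", "payload": {
  "claw": [4,4,4,4,4,4,4,4],
  "slide": [
    [3.5,0,-2],
    [3.5,0,-2],
    [3.5,0,-2],
    [3.5,0,-2],
    [3.5,0,-2],
    [3.5,0,-2],
    [3.5,0,-2],
    [3.5,0,-2]
  ],
  "rot": [
    [0,0,0],
    [0,0,0],
    [0,0,0],
    [0,0,0],
    [0,0,0],
    [0,0,0],
    [0,0,0],
    [0,0,0]
  ]
}}

```text
time: 46.23
position: [0.5052, -0.523, 0.2312]
tcp_rot: [0.536, -0.535, 0.462, -0.462]
contact_force: [-0.6, 0.1, 0.0]
finger_gap: 0.473
```

```bash
python3 look.py z; python3 keep.py 2
python3 - <<'E'
from meas import *
cv2.imwrite("pics/tz.png",cv2.resize(t["img"][130:290,130:450,::-1],None,fx=2.5,fy=2.5,interpolation=cv2.INTER_CUBIC))
E
```

```text
[363.2  98.3] [ 0.8743 -0.1311  0.0182] 0.0009
[198.  153.4] [0.7211 0.361  0.0161] 0.0012
[366.3 183.2] [ 0.6154 -0.1291  0.0719] 0.0005
[370.9 205.7] [ 0.5512 -0.1405  0.0719] 0.0009
[375.2 228.8] [ 0.4857 -0.1508  0.0706] 0.0007
[248.8 308.6] [0.2633 0.2184 0.017 ] 0.0011
keeper 440 [ 0.9899115   0.14168705  0.52954584 -0.07556197] 8.14548
post 26 [ 0.65300456 -0.058336    0.138     ] ang from hinge 8.567366310371735 8.215204800380782
```

View pics/tk_2.png

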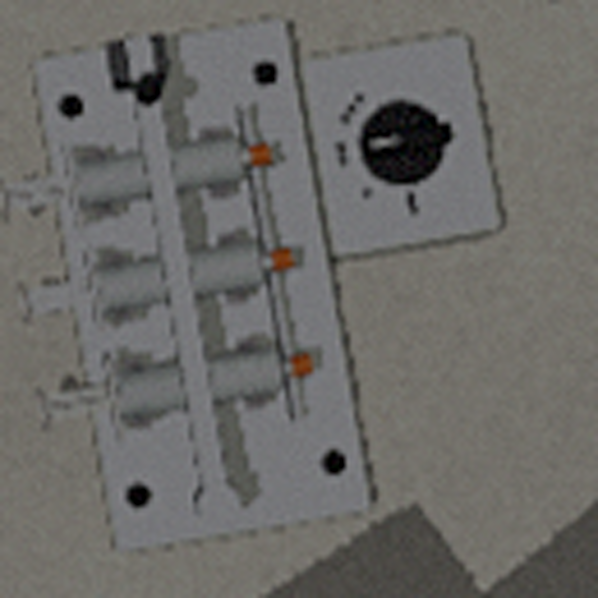

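View pics/s_z.png

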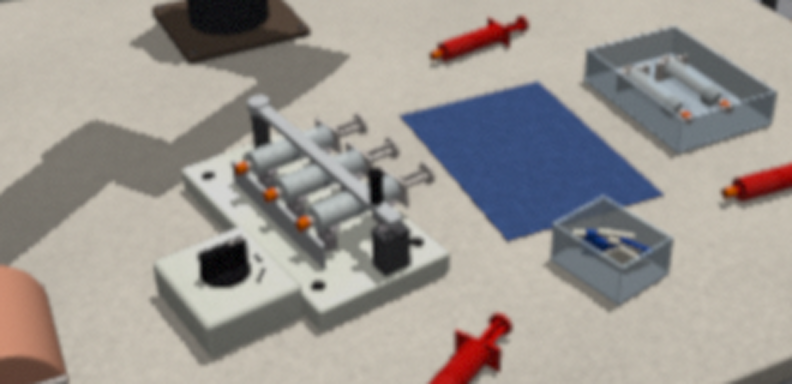

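View pics/t_z.png

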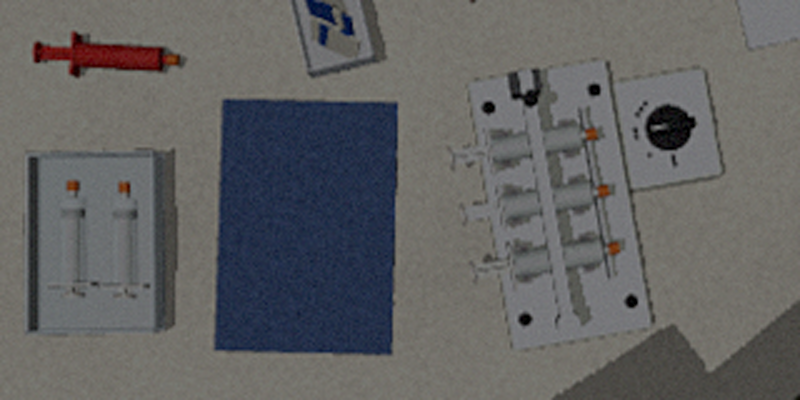

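The last pictures show the knob pointer at the two dots (top crop (385,142) toward (343,152)), the keeper in its catch, three full syringes seated and both spent ones lying in the tub. Handing in.

Request:
{"api": "step_arm", "payload": {
  "claw": [4,4,4],
  "slide": [
    [0,0,0],
    [0,0,0],
    [0,0,0]
  ],
  "rot": [
    [0,0,0],
    [0,0,0],
    [0,0,0]
  ]
}}

```text
time: 46.78
position: [0.5067, -0.5203, 0.2315]
tcp_rot: [0.536, -0.536, 0.461, -0.461]
contact_force: [-0.5, 0.1, 0.5]
finger_gap: 0.465
```

```bash
python3 -c "
from cell import hand_in
print(hand_in())"
```

```text
the job is handed in; nothing more can be done
None
```

The job is done in the order asked and handed in at about 47 s.

**What I did:**
- Turned the knob from one dot to OFF.
- Laid both spent syringes side by side in the tub.
- Seated the three full syringes in the three cradles, plungers pointing away from the knob's side. One had been knocked aside on the mat, so I measured it again before picking it up.
- Swung the keeper shut. It passed the catch ball at about 3–6 N and then met a hard stop at 27 N.
- Turned the knob 90° clockwise to two dots.

**Last checks:**
- **Syringes:** the three seated tips stand at 71–72 mm, measured from two views, which matches the 70 mm given.
- **Keeper:** it lies within about 0.4° of shut; the catch holds below 1.15°. While the arm still blocked part of the view, two rougher fits gave 7.3° and 7.8° against the shaker's 8.5°. The cleaner fits gave 8.1–8.6°.
- **Knob:** the pointer is on the two-dot mark.
- **Other things:** the wipes box, the skin pad and the red look-alikes were not touched.
- **Offset:** my camera measurements of the shaker were off by about 1–2 mm from where the gripper made contact; I allowed for it and nothing failed.

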